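Move the battery pack from the work lamp to the charger

TASK

The work lamp's battery pack is flat: press in its red snap tab and lift the pack out of the lamp without wrenching it, then put it in the charger dock, press it gently but fully home and let go, so that the tab springs out and keeps it latched there. Leave the other things on the bench where they lie.

Things in the scene. Friction and masses are not known exactly. Their poses are not given: they have to be found in the camera images.
- pack_mid (a point): Centre of the battery pack, 54 mm above its underside: upright dark green block 64 (x) x 44 (y) x 108 mm tall (z up), 0.25 to 0.34 kg; its lowest 8 mm is a foot 2.5 mm slimmer each side. Red sprung tab on the +y face. Starts latched in the lamp. Take it from above, one finger on the tab's pad, the other on the opposite (-y) face: the squeeze presses the tab.
- tab_face (a point): Centre of the red pad's outer face, 24 wide (x) x 28 mm tall, 30 mm above pack_mid; axes as the pack's. Released it stands 6 mm proud of the pack's +y face (50 mm over pad and opposite face), pressed it is flush (44 mm). A leg runs down to a tooth 14 to 20 mm above the pack's underside, 7 mm proud released, 1 mm pressed, that hooks under a catch in the well.
- tab (a joint): How far the tab is pressed: 0 released, 0.006 m at its stop. The spring takes 3 N to start and 8 N to press fully; the tooth is sure to clear the catch from about 0.0055 m. Latched, the tooth lies 1.5 mm under the catch and holds the pack down.
- lamp: Work lamp, fixed: dark blue plinth 190 x 100 x 25 mm high. Origin on the table under the centre of the pack's well, z up, +y to the tab's side. The black lamp head is 90 to 120 mm from there towards -x, its top 115 mm above the table. Pulling on a latched pack with more than 60 N would break the lamp.
- lamp_rim (a point): Centre of the mouth of the lamp's well, 78 mm above the table and 53 mm above the well's floor, on which the pack stands, square to the lamp with 1.5 mm play each way in x and 1.2 mm in y.
- dock: Charger dock, fixed: black plinth 180 x 110 x 25 mm high, grey well. Origin on the table under the well's centre, z up, +y to its tab channel and catch. A black block 65 mm high begins 55 mm away towards -x. A sprung brass plate 6 mm above the floor pushes back 4.5 to 7 N, then the hard rubber floor 25 N/mm: fully home from 10 to 15 N. It lifts an unlatched pack. 30 N breaks it.
- dock_rim (a point): Centre of the mouth of the dock's well, 78 mm above the table: 4 mm flared lead-in, then 1.5 mm play each way in x, 1.2 mm in y. The well's depth is NOT known: its floor lies 38 to 53 mm below this point, the catch moving with it, so the pack's seat must be found by feel. Latched, the pack stands 0 to 1.5 mm above that floor, its centre 79 to 96 mm above the table.
- chisel: Bystander: wood-handled chisel lying down, 225 mm long, origin under its middle.
- inlay: Bystander: dark square inlay piece 50 x 50 x 5 mm.
- wax: Bystander: brass-coloured round tin, 60 mm across, 40 mm high.
- level: Bystander: yellow-green spirit level 300 x 22 x 50 mm high, standing on edge.
- driver: Bystander: screwdriver lying down.
- glue: Bystander: white glue bottle, 52 mm across, 140 mm high.
- sander: Bystander: green and black palm sander, 110 x 100 x 133 mm high.
Things that resemble listed ones, but are neither listed nor needed, are in the scene too. What is shaped like the part that bears pack_mid but blue is not meant. Leave any pink look-alike of the dock alone.

How it is judged:
On the way, in this order (a step that is already met when the one before it is completed fails the run):
1. the tab is pressed in with the pack still in the lamp (value of joint tab above 0.004 m and distance between pack_mid and lamp below 0.088 m), for 0.05 s.
2. the pack is lifted clear of the lamp's well (z of pack_mid in the frame of lamp above 0.135 m), for 0.1 s.
At the end, for the whole second after the job is handed in: The pack stands upright (within 0.08 rad) down in the dock's well, its centre within 6 mm of the well's in plan and less than 97 mm above the dock's origin, with the tab sprung out to within 1 mm of released, which it can be at that height only when latched under the catch; at rest (horizontal distance between pack_mid and dock below 0.006 m and angle between pack_mid's own z axis and vertical below 0.08 rad and z of pack_mid in the frame of dock below 0.097 m and value of joint tab below 0.001 m and linear speed of pack below 0.02 m/s); the robot touches nothing.
It fails at once if the pack is wrenched against the lamp with more than 60 N (contact force between pack and lamp above 60 N).
It fails at once if the pack is pressed against the dock with more than 30 N (contact force between pack and dock above 30 N).
It fails at once if a bystander is moved more than 30 mm (distance of any of chisel, inlay, wax, level, driver, glue, sander from where it was at the start of the episode above 0.03 m).
It also fails if it takes over 51 s, if anything falls off the work surface, if the arm or the gripper's body presses on something with over 40 N, if the wrist force passes 120 N, or if a joint passes its speed limit or range.

ROBOT

A 6-joint arm with a two-finger parallel gripper is mounted at the origin on the work surface. World frame = base frame: x ahead of the robot, y to its left, z up, the work surface at z = 0. Lengths are in m, angles in rad, forces in N, time in s.
With the tool pointing down it reaches from about 0.2 to 0.875 m from the base axis. Payload 3.4 kg.
Tool frame: the origin (TCP) lies midway between the tips of the shut fingers; the grasp point (between the pads) lies 19 mm behind it (arm.hold_point_z is the distance from the TCP to the grasp point, in m); z points along the fingers, y is the direction in which the jaws open and shut (so a half turn about z gives the same grasp; the last joint's range is limited). The gripper opens to 94 mm and grips with 3 to 60 N. Pads are 16 mm wide; open, the fingers measure 119 mm over their backs; the gripper's body (75 mm by 177 mm) begins 78 mm behind the grasp point.
Start: joints at [-1.358, 0.276, 1.505, -0, 1.361, -0.121], TCP at [0.188, -0.543, 0.185] pointing down, gripper open.
Joint ranges: [-2.89, 2.89], [-0.75, 2.08], [0.22, 2.7], [-1.18, 4.32], [0.11, 2.71], [-2.7, 2.7]. Speed limits (rad/s): [2.57, 2.57, 3.14, 3.14, 3.14, 3.14].

INTERFACE

Orientations are given as [roll, pitch, yaw] about the fixed x, y, z axes, in that order (R = Rz(yaw) Ry(pitch) Rx(roll)).
In Python, from rig import arm, eyes, order, models gives the robot as it stands.
- The arm moves only by the tool move_arm, never from a script. Its argument "moves" is a list of rows, each an object of numbers: "tx", "ty", "tz": the shift along the tool's x, y, z in mm; "twist": the turn about the tool's z in rad. In form: [{"tx": .., "ty": .., "tz": .., "twist": ..}, ...]. A call has 1 to 12 rows; each row shifts and turns the pose as measured when the row begins, along the tool's axes as they then stand; what a row does not reach is not made up. A row lasts 1/10 s, in which the tool goes at most 50 mm and 8.59 degrees, less where a joint would pass 70% of its speed; a pose out of reach is approached as far as the arm can. A call with a gripper value outside its range is refused whole. "hand" is the closure, from 0 (fully open) to 1 (shut), set as the call begins (left out, the last holds). The fingers move at their own pace and stop on an object; "newtons" is the grip in N (left out, the last holds). Time passes only in rows, so rows that do not move let the fingers close. It gives the time, the measured TCP pose, the force and the opening at its end, in the units of the state.
- arm.observe(): the state, without advancing time (a new reading comes with each control period).
- eyes.grab_frame(name): name is "scene" or "top" or "wrist"; returns a dict with "color" (480x640x3 uint8, red, green, blue), "intrinsics" (3x3 intrinsics, pixels), "R" (3x3) and "t" (3): a world point X has camera coordinates R X + t; the wrist camera has in their place "T_tool_cam" (4x4, takes a point from camera to tool coordinates, whose origin is the TCP and whose axes are the flange's). Camera axes: x right, y down, z forward; pixel columns grow to the right and rows downward; lengths in m; the calibration is good to about 2 mm. A picture is of the moment at which its call begins: read the wrist's pose just before it. There is no depth.
- order.job_done(): hands the job in, once; it reports no verdict.
Trained networks look in the newest picture that a camera, given by its name, has taken for a name from the list of things; names that differ only in an ending like _2 or _b are one class to them, and where a whole thing is asked for, a point or a joint stands for the part that bears it (a point fixed in the world has none). Each returns a list of dicts, best first, with "confidence" (0 to 1); they miss things now and then, are a little off and sometimes report something else, mostly with a low value. They report only what shows in the picture. A call takes as long as a camera call. They do not tell look-alikes from the thing itself.
- models.recognise(camera, target): "point" ([column, row] in pixels, amid what is visible of it).
- models.cut_out(camera, target): "mask" (480x640 bool, what is visible of it) and "point" ([column, row] in pixels, amid what is visible of it).
The state is a dict: "time_s": time; "joint_positions": joint angles; "joint_vel": joint speeds; "joint_efforts": joint torques, N m; "ee_pos": TCP position; "tool_rot": TCP orientation; "ft_force": force on the tool from outside, world axes, zero at the start; "ft_torque": the same for the moment, N m; "finger_gap": finger opening in m.
Only numpy, scipy, OpenCV 4.12 (cv2) and the standard library are available. Lean on these libraries where they do the work, as an engineer would, in place of code of your own. Each camera call takes 0.05 s, during which the arm holds its last target.

## Working session

There is one attempt and no reset: what is moved stays moved. The work goes in short steps, Python scripts to look and compute and a tool call to move; the robot and the scene stay as the last step left them, time stands still between calls to the robot, and variables do not carry over. Pictures are saved under pics/ and viewed, and the job is handed in when it is done.

Besides the shell and the picture viewer there is one more tool, called after ">>>" by a JSON object that holds its "op" and its "data", one argument or row to a line. move_arm: Moves the arm, as the interface text tells. Its arguments: {"type":"object","properties":{"moves":{"type":"array","items":{"type":"object","properties":{"tx":{"type":"number"},"ty":{"type":"number"},"tz":{"type":"number"},"twist":{"type":"number"}}}},"hand":{"type":"number"},"newtons":{"type":"number"}},"required":["moves"]}

```bash
ls; mkdir -p pics
python3 - <<'E'
from rig import arm,eyes,order,models
import cv2,numpy as np
print(arm.observe())
for n in ["scene","top"]:
    f=eyes.grab_frame(n); cv2.imwrite(f"pics/{n}0.png",f["color"][:,:,::-1]); print(n,f["intrinsics"],f["R"],f["t"])
    np.savez(f"{n}0.npz",**{k:f[k] for k in ["color","intrinsics","R","t"]})
    for t in ["pack_mid","lamp","dock","tab_face"]:
        print(t,[(r["confidence"],r["point"]) for r in models.recognise(n,t)])
E
```

```text
pics
{'time_s': 0.0, 'joint_positions': array([-1.35796544e+00,  2.76596176e-01,  1.50609179e+00,  3.21885791e-05,
        1.36067742e+00, -1.21024729e-01]), 'joint_vel': array([-0.0005411 ,  0.0022432 ,  0.00027003, -0.00126298,  0.00021185,
        0.00195246]), 'joint_efforts': array([-2.63164824e-03, -4.04592025e+01, -2.37229443e+01,  7.00720260e-02,
        3.46151995e-02, -1.36973995e-04]), 'ee_pos': array([ 0.18829114, -0.54268322,  0.18392057]), 'tool_rot': array([-3.13983668e+00, -2.45260027e-04,  3.33848661e-01]), 'ft_force': array([-0.58076587, -0.51508707,  0.19077561]), 'ft_torque': array([-0.00032505,  0.00589102,  0.02556162]), 'finger_gap': 0.09382456536977132}
scene [[556.08493363   0.         312.70705189]
 [  0.         556.08493363 227.41145796]
 [  0.           0.           1.        ]] [[-0.5165308   0.85624037 -0.00695462]
 [ 0.69939635  0.41720031 -0.58033494]
 [-0.49400474 -0.30462491 -0.8143482 ]] [ 0.18095227 -0.37073673  1.58993728]
pack_mid [(0.79, [380.7, 177.1]), (0.68, [350.0, 239.5]), (0.64, [331.0, 169.6]), (0.5, [358.2, 244.1])]
lamp [(0.7, [383.0, 315.1]), (0.56, [364.4, 233.7])]
dock [(0.92, [197.0, 181.9]), (0.69, [257.0, 111.9])]
tab_face [(0.57, [331.0, 176.5])]
top [[544.27312069   0.         315.47159102]
 [  0.         544.27312069 231.70686128]
 [  0.           0.           1.        ]] [[ 0.01002946 -0.99972203  0.02133722]
 [-0.98553691 -0.0134925  -0.16892293]
 [ 0.16916387 -0.01933441 -0.98539828]] [0.08855836 0.58353595 1.15262475]
pack_mid [(0.65, [334.2, 341.7]), (0.6, [282.0, 365.0]), (0.58, [267.0, 254.2])]
lamp [(0.82, [276.2, 291.5])]
dock [(0.84, [460.8, 385.0]), (0.6, [461.8, 263.5])]
tab_face [(0.62, [326.4, 331.4]), (0.59, [292.6, 369.7])]
```

View pics/scene0.png

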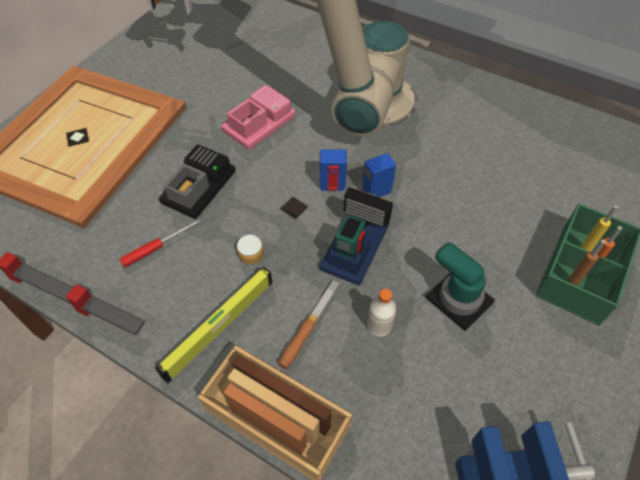

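View pics/top0.png

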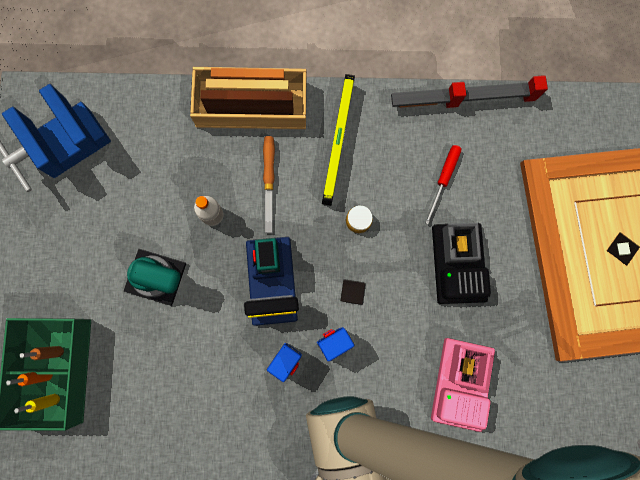

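Run:
```python
import cv2,numpy as np
t=cv2.imread("pics/top0.png"); s=cv2.imread("pics/scene0.png")
def c(im,x,y,w,h,k,): return cv2.resize(im[y:y+h,x:x+w],None,fx=k,fy=k,interpolation=cv2.INTER_CUBIC)
a=c(t,230,225,80,110,5); b=c(t,425,210,80,110,5)
cv2.imwrite("pics/crop_top.png",np.hstack([a,b]))
a=c(s,310,180,90,110,4); b=c(s,150,135,90,110,4)
cv2.imwrite("pics/crop_scene.png",np.hstack([a,b]))
```

```text
(no output)
```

View pics/crop_top.png

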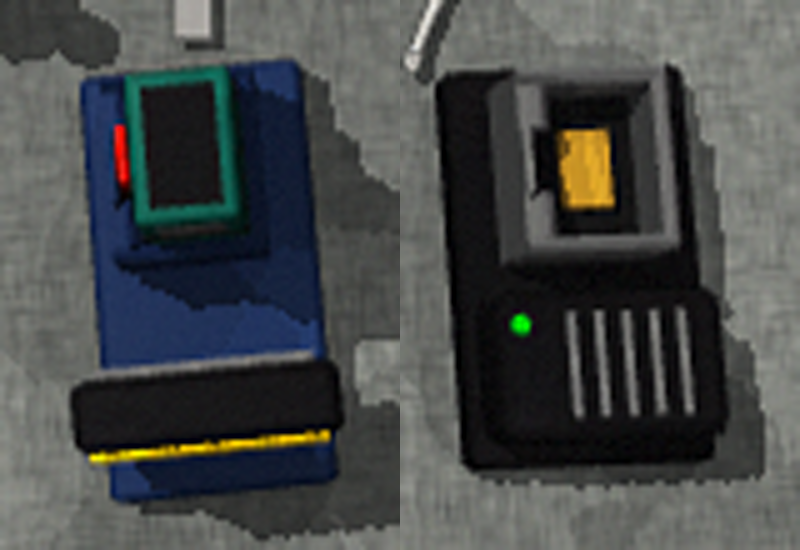

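View pics/crop_scene.png

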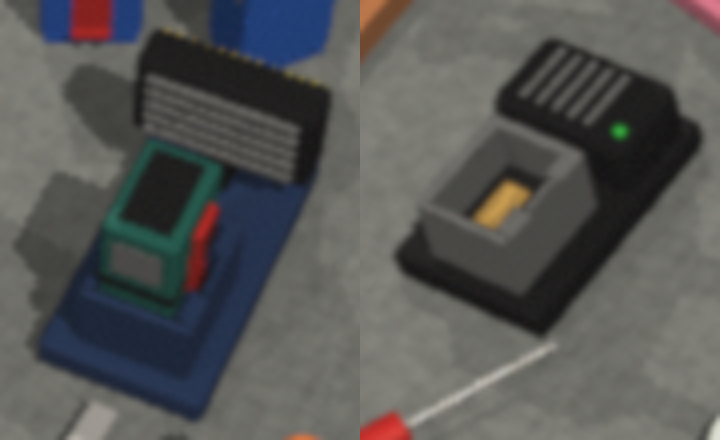

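```bash
cat > h.py <<'E'
import numpy as np
def bp(f,uv,z):
    K,R,t=f["intrinsics"],f["R"],f["t"]
    d=R.T@np.linalg.solve(K,np.array([uv[0],uv[1],1.])); c=-R.T@t
    return c+d*(z-c[2])/d[2]
def pj(f,X):
    p=f["R"]@np.asarray(X)+f["t"]; q=f["intrinsics"]@p; return q[:2]/q[2]
def toolmove(s,target,yaw):
    pass
E
python3 - <<'E'
from h import *
T=np.load("top0.npz");S=np.load("scene0.npz")
def rep(n,f,pts,z):
    P=np.array([bp(f,p,z) for p in pts]); print(n,P[:,:2].mean(0).round(4)); 
    for i in range(4):
        d=P[(i+1)%4]-P[i]; print("   len",np.hypot(*d[:2]).round(4),"ang",np.arctan2(d[1],d[0]).round(3))
t=lambda L,o:[(o[0]+a/5-.4,o[1]+b/5-.4) for a,b in L]
s=lambda L,o:[(o[0]+a/4-.4,o[1]+b/4-.4) for a,b in L]
rep("pack top",T,t([(125,70),(232,65),(242,222),(135,226)],(230,225)),.133)
rep("pack scene",S,s([(100,235),(147,138),(225,163),(182,250)],(310,180)),.133)
rep("dock top",T,t([(90,78),(265,65),(282,250),(102,265)],(425,210)),.078)
rep("dock scene",S,s([(415-360,210),(500-360,115),(585-360,150),(510-360,240)],(150,135)),.078)
rep("dock base top",T,t([(37,73),(275,65),(315,460),(65,470)],(425,210)),.025)
rep("lamp base top",T,t([(80,80),(297,62),(335,483),(110,500)],(230,225)),.025)
E
```

```text
pack top [0.5213 0.1966]
   len 0.0436 ang -1.51
   len 0.0645 ang -3.057
   len 0.0432 ang 1.621
   len 0.064 ang 0.092
pack scene [0.5252 0.1988]
   len 0.0677 ang -3.0
   len 0.0439 ang 1.723
   len 0.0607 ang 0.116
   len 0.0429 ang -1.252
dock top [ 0.5583 -0.2195]
   len 0.0769 ang -1.482
   len 0.0809 ang -3.091
   len 0.0783 ang 1.666
   len 0.0815 ang 0.034
dock scene [ 0.564  -0.2224]
   len 0.0842 ang -3.092
   len 0.0615 ang 1.635
   len 0.0774 ang 0.062
   len 0.063 ang -1.399
dock base top [ 0.5208 -0.228 ]
   len 0.1089 ang -1.523
   len 0.1784 ang -3.083
   len 0.1117 ang 1.621
   len 0.1787 ang 0.043
lamp base top [0.476  0.1931]
   len 0.0974 ang -1.473
   len 0.1874 ang -3.035
   len 0.0984 ang 1.655
   len 0.1862 ang 0.102
```

>>> {"op": "move_arm", "data": {
  "moves": [
    {"tx":38,"ty":-15,"tz":-10},
    {"tx":38,"ty":-15,"tz":-10},
    {"tx":38,"ty":-15,"tz":-10},
    {"tx":38,"ty":-15,"tz":-10},
    {"tx":38,"ty":-15,"tz":-10},
    {"tx":38,"ty":-15,"tz":-10},
    {"tx":38,"ty":-15,"tz":-10},
    {"tx":38,"ty":-15,"tz":-10},
    {"tx":38,"ty":-15,"tz":-10},
    {"tx":38,"ty":-15,"tz":-10},
    {"tx":38,"ty":-15,"tz":-10,"twist":0.14},
    {"tx":0,"ty":0,"tz":-10,"twist":0.14}
  ],
  "hand": 0,
  "newtons": 20
}}

```text
invalid input
```

```bash
cat >> h.py <<'E'
from scipy.spatial.transform import Rotation as Ro
def wrist(eyes,arm):
    s=arm.observe(); f=eyes.grab_frame("wrist"); 
    M=np.eye(4); M[:3,:3]=Ro.from_euler("xyz",s["tool_rot"]).as_matrix(); M[:3,3]=s["ee_pos"]
    C=np.linalg.inv(M@f["T_tool_cam"]); f["R"]=C[:3,:3]; f["t"]=C[:3,3]
    return s,f
def need(s,target,yaw=None):
    R=Ro.from_euler("xyz",s["tool_rot"]).as_matrix()
    d=R.T@(np.asarray(target)-s["ee_pos"])*1000
    print("need tool mm",d.round(1),"twist",None if yaw is None else round(-(yaw-s["tool_rot"][2]),3))
E
cat > look.py <<'E'
import sys,cv2
from h import *
from rig import arm,eyes
s,f=wrist(eyes,arm); n=sys.argv[1]
cv2.imwrite(f"pics/{n}.png",f["color"][:,:,::-1]); np.savez(f"{n}.npz",**{k:f[k] for k in ["color","intrinsics","R","t"]})
print({k:np.round(s[k],4) for k in ["time_s","joint_positions","ee_pos","tool_rot","ft_force","finger_gap"]}); print(f["T_tool_cam"].round(3))
E
python3 look.py w_dock
```

```text
{'time_s': np.float64(0.5), 'joint_positions': array([-1.358 ,  0.2759,  1.5049, -0.    ,  1.3607, -0.121 ]), 'ee_pos': array([ 0.1884, -0.5433,  0.1847]), 'tool_rot': array([-3.1416,  0.    ,  0.3338]), 'ft_force': array([ 0.5178, -0.7673,  0.6913]), 'finger_gap': np.float64(0.0943)}
[[ 0.    -0.964 -0.266  0.078]
 [ 1.     0.    -0.    -0.001]
 [ 0.    -0.266  0.964 -0.2  ]
 [ 0.     0.     0.     1.   ]]
```

>>> {"op": "move_arm", "data": {
  "moves": [
    {"tx":38,"ty":-15,"tz":-10,"twist":0},
    {"tx":38,"ty":-15,"tz":-10,"twist":0},
    {"tx":38,"ty":-15,"tz":-10,"twist":0},
    {"tx":38,"ty":-15,"tz":-10,"twist":0},
    {"tx":38,"ty":-15,"tz":-10,"twist":0},
    {"tx":38,"ty":-15,"tz":-10,"twist":0},
    {"tx":38,"ty":-15,"tz":-10,"twist":0},
    {"tx":38,"ty":-15,"tz":-10,"twist":0},
    {"tx":38,"ty":-15,"tz":-10,"twist":0},
    {"tx":38,"ty":-15,"tz":-10,"twist":0},
    {"tx":38,"ty":-15,"tz":-10,"twist":0.14},
    {"tx":0,"ty":0,"tz":-10,"twist":0.14}
  ]
}}

```text
time_s: 1.75
ee_pos: [0.5421, -0.2409, 0.3074]
tool_rot: [-3.141, -0.002, 0.039]
ft_force: [0.3, -0.9, 0.2]
finger_gap: 0.0935
```

```bash
python3 look.py w_dock2
```

```text
{'time_s': np.float64(1.75), 'joint_positions': array([-5.3640e-01,  2.6360e-01,  1.2266e+00,  1.4000e-03,  1.6504e+00,
        9.9540e-01]), 'ee_pos': array([ 0.5421, -0.2409,  0.3074]), 'tool_rot': array([-3.1409e+00, -1.5000e-03,  3.9100e-02]), 'ft_force': array([ 0.2801, -0.8577,  0.2118]), 'finger_gap': np.float64(0.0935)}
[[ 0.    -0.964 -0.266  0.077]
 [ 1.     0.    -0.001 -0.001]
 [ 0.001 -0.266  0.964 -0.2  ]
 [ 0.     0.     0.     1.   ]]
```

View pics/w_dock2.png

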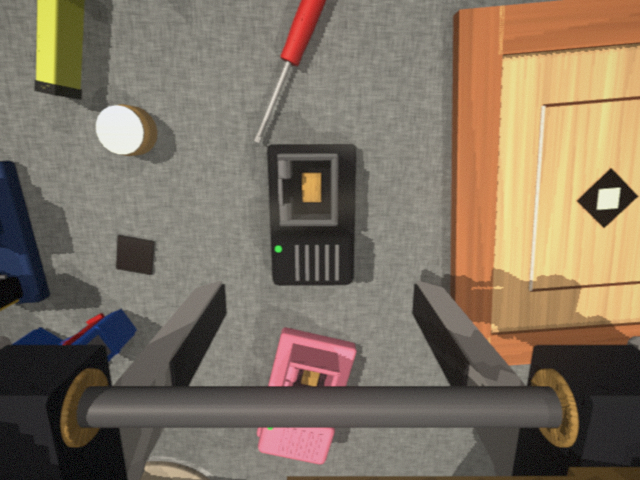

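Run:
```python
import cv2
t=cv2.imread("pics/w_dock2.png")
cv2.imwrite("pics/c_dock2.png",cv2.resize(t[140:240,260:365],None,fx=6,fy=6,interpolation=cv2.INTER_CUBIC))
```

```text
(no output)
```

View pics/c_dock2.png

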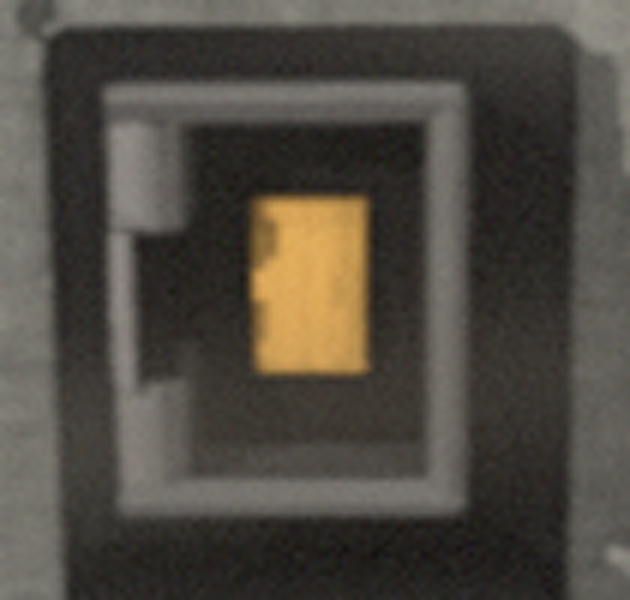

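Run:
```python
from h import *
f=np.load("w_dock2.npz"); c=-f["R"].T@f["t"]; print(c)
px=lambda u,v:(260+u/6-.42,140+v/6-.42)
def rep(n,pts,z):
    P=np.array([bp(f,px(*p),z) for p in pts]); print(n,P[:,:2].mean(0).round(4),[(round(float(np.hypot(*(P[(i+1)%4]-P[i])[:2])),4),round(float(np.arctan2(*((P[(i+1)%4]-P[i])[1::-1]))),3)) for i in range(4)])
rep("outer",[(103,88),(467,83),(467,513),(122,515)],.078)
rep("inner",[(185,125),(425,122),(425,478),(187,478)],.074)
rep("inner70",[(185,125),(425,122),(425,478),(187,478)],.070)
rep("brass.03",[(250,197),(369,195),(369,374),(254,374)],.031)
rep("brass.046",[(250,197),(369,195),(369,374),(254,374)],.046)
```

```text
[ 0.61895936 -0.23688381  0.50703811]
outer [ 0.5631 -0.226 ] [(0.0659, -1.518), (0.0796, -3.09), (0.0656, 1.616), (0.0791, 0.056)]
inner [ 0.5628 -0.2288] [(0.044, -1.519), (0.0665, -3.095), (0.0455, 1.61), (0.066, 0.025)]
inner70 [ 0.5623 -0.2287] [(0.0444, -1.519), (0.0671, -3.095), (0.0459, 1.61), (0.0666, 0.025)]
brass.03 [ 0.5611 -0.2289] [(0.0242, -1.515), (0.0366, -3.101), (0.0239, 1.61), (0.0362, 0.05)]
brass.046 [ 0.5629 -0.2292] [(0.0234, -1.515), (0.0355, -3.101), (0.0231, 1.61), (0.0351, 0.05)]
```

>>> {"op": "move_arm", "data": {
  "moves": [
    {"tx":-4,"ty":-44,"tz":0,"twist":0},
    {"tx":-4,"ty":-44,"tz":0,"twist":0},
    {"tx":-4,"ty":-44,"tz":0,"twist":0},
    {"tx":-4,"ty":-44,"tz":0,"twist":0},
    {"tx":-4,"ty":-44,"tz":0,"twist":0},
    {"tx":-4,"ty":-44,"tz":0,"twist":0},
    {"tx":-4,"ty":-44,"tz":0,"twist":0},
    {"tx":-4,"ty":-44,"tz":0,"twist":0},
    {"tx":-4,"ty":-44,"tz":0,"twist":0},
    {"tx":-4,"ty":-44,"tz":0,"twist":-0.05},
    {"tx":0,"ty":0,"tz":0,"twist":0}
  ]
}}

```text
time_s: 2.9
ee_pos: [0.4797, 0.2035, 0.3037]
tool_rot: [3.136, -0.003, 0.102]
ft_force: [-0.5, 0.2, 0.0]
finger_gap: 0.0938
```

```bash
python3 look.py w_lamp;  python3 - <<'E'
import cv2,numpy as np
from h import *
f=np.load("w_lamp.npz"); u,v=pj(f,[.523,.1975,.133]); print(u,v)
t=cv2.imread("pics/w_lamp.png"); x=int(u)-60;y=int(v)-50;print(x,y)
cv2.imwrite("pics/c_lamp.png",cv2.resize(t[y:y+100,x:x+120],None,fx=6,fy=6,interpolation=cv2.INTER_CUBIC))
E
```

```text
{'time_s': np.float64(2.9), 'joint_positions': array([ 0.2724,  0.1481,  1.3858, -0.0058,  1.6057,  1.7406]), 'ee_pos': array([0.4797, 0.2035, 0.3037]), 'tool_rot': array([ 3.1362e+00, -2.9000e-03,  1.0230e-01]), 'ft_force': array([-0.4897,  0.1938,  0.0271]), 'finger_gap': np.float64(0.0938)}
[[ 0.    -0.964 -0.266  0.077]
 [ 1.     0.    -0.001 -0.001]
 [ 0.001 -0.266  0.964 -0.2  ]
 [ 0.     0.     0.     1.   ]]
330.5055570561018 176.70791158499736
270 126
```

View pics/w_lamp.png

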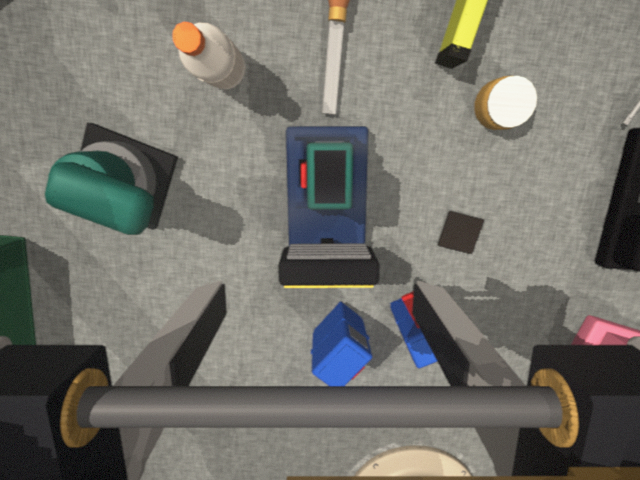

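View pics/c_lamp.png

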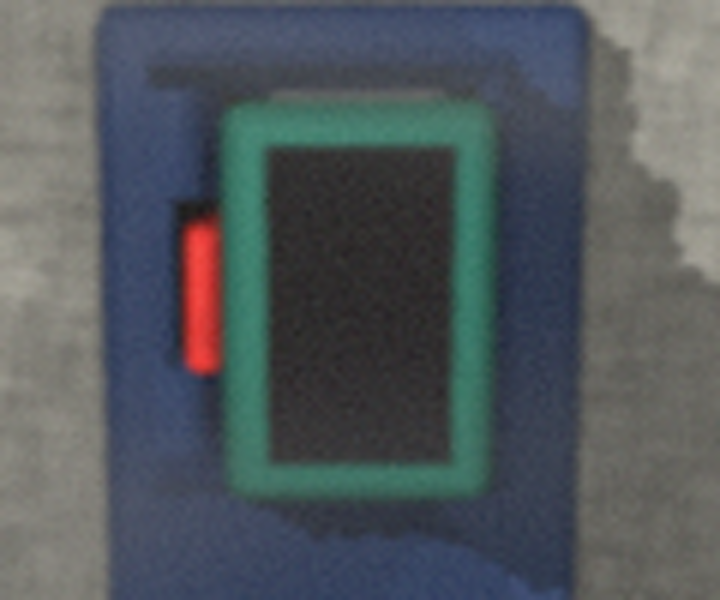

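Run:
```python
from h import *
f=np.load("w_lamp.npz"); c=-f["R"].T@f["t"]; print(c)
px=lambda u,v:(270+u/6-.42,126+v/6-.42)
def rep(n,pts,z):
    P=np.array([bp(f,px(*p),z) for p in pts]); print(n,P[:,:2].mean(0).round(4),[(round(float(np.hypot(*(P[(i+1)%4]-P[i])[:2])),4),round(float(np.arctan2(*((P[(i+1)%4]-P[i])[1::-1]))),3)) for i in range(4)])
rep("pack",[(222,102),(495,102),(490,497),(230,497)],.133)
rep("base",[(100,8),(588,8),(578,600),(112,600)],.025)
from rig import arm
s=arm.observe(); print(s["time_s"],s["tool_rot"],s["ee_pos"]);
```

```text
[0.55579371 0.21360257 0.5035029 ]
pack [0.5233 0.1985] [(0.0424, -1.468), (0.062, -3.03), (0.0422, 1.672), (0.0619, 0.115)]
base [0.5116 0.1969] [(0.0968, -1.468), (0.1201, -3.024), (0.0988, 1.672), (0.12, 0.101)]
2.95 [ 3.13348525e+00 -2.89919507e-03  9.95396875e-02] [0.48014598 0.20097295 0.30375854]
```

Run:
```python
from h import *
from rig import arm
need(arm.observe(),[.5235,.198,.16],.104)
```

```text
need tool mm [ 42.4   6.1 143.9] twist -0.004
```

>>> {"op": "move_arm", "data": {
  "moves": [
    {"tx":10,"ty":1,"tz":36,"twist":0},
    {"tx":10,"ty":1,"tz":36,"twist":0},
    {"tx":10,"ty":1,"tz":36,"twist":0},
    {"tx":10,"ty":1,"tz":25,"twist":0},
    {"tx":0,"ty":0,"tz":0,"twist":0},
    {"tx":0,"ty":0,"tz":0,"twist":0},
    {"tx":0,"ty":0,"tz":0,"twist":0}
  ]
}}

```text
time_s: 3.65
ee_pos: [0.5253, 0.1887, 0.1703]
tool_rot: [3.127, -0.009, 0.098]
ft_force: [-0.1, 0.2, -0.5]
finger_gap: 0.0941
```

```bash
python3 look.py w_lamp3;  python3 - <<'E'
from h import *
from rig import arm
need(arm.observe(),[.5235,.198,.09],.104)
E
```

```text
{'time_s': np.float64(3.65), 'joint_positions': array([ 0.2315,  0.2558,  1.5702, -0.0158,  1.3082,  1.7088]), 'ee_pos': array([0.5253, 0.1887, 0.1703]), 'tool_rot': array([ 3.1275, -0.0094,  0.0977]), 'ft_force': array([-0.1089,  0.1911, -0.5108]), 'finger_gap': np.float64(0.0941)}
[[ 0.    -0.964 -0.266  0.077]
 [ 1.     0.    -0.001 -0.001]
 [ 0.001 -0.266  0.964 -0.2  ]
 [ 0.     0.     0.     1.   ]]
need tool mm [ -2.1 -10.4  80.6] twist -0.006
```

View pics/w_lamp3.png

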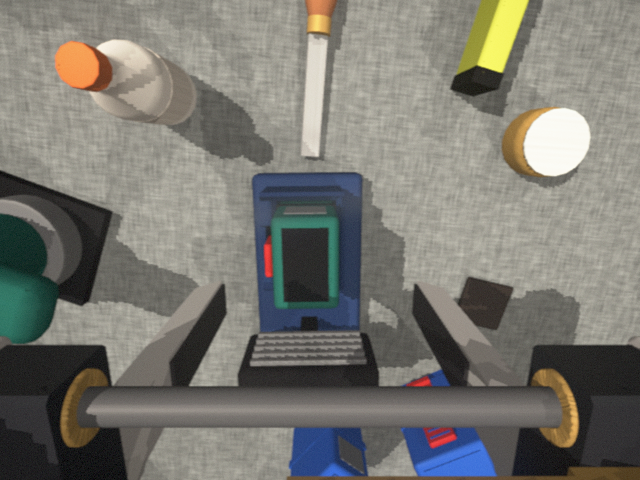

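>>> {"op": "move_arm", "data": {
  "moves": [
    {"tx":-1,"ty":-5,"tz":0,"twist":0},
    {"tx":-1,"ty":-5,"tz":0,"twist":0},
    {"tx":0,"ty":0,"tz":0,"twist":0},
    {"tx":0,"ty":0,"tz":0,"twist":0}
  ]
}}

```text
time_s: 4.1
ee_pos: [0.5237, 0.2002, 0.175]
tool_rot: [3.129, -0.018, 0.099]
ft_force: [1.0, -0.6, -0.3]
finger_gap: 0.094
```

```bash
python3 look.py w_lamp4;  python3 - <<'E'
from h import *
from rig import arm
import cv2
need(arm.observe(),[.5235,.198,.09],.104)
t=cv2.imread("pics/w_lamp4.png")
cv2.imwrite("pics/c_lamp4.png",cv2.resize(t[180:320,235:385],None,fx=5,fy=5,interpolation=cv2.INTER_CUBIC))
f=np.load("w_lamp4.npz"); print(pj(f,[.5235,.198,.133]))
E
```

```text
{'time_s': np.float64(4.1), 'joint_positions': array([ 0.2523,  0.2514,  1.5643, -0.0158,  1.3098,  1.7286]), 'ee_pos': array([0.5237, 0.2002, 0.175 ]), 'tool_rot': array([ 3.1289, -0.0182,  0.0987]), 'ft_force': array([ 1.0267, -0.5752, -0.2608]), 'finger_gap': np.float64(0.094)}
[[ 0.    -0.964 -0.266  0.077]
 [ 1.     0.    -0.001 -0.001]
 [ 0.001 -0.266  0.964 -0.2  ]
 [ 0.     0.     0.     1.   ]]
need tool mm [-2.1  1.2 85.1] twist -0.005
[323.53851219 261.76008221]
```

View pics/c_lamp4.png

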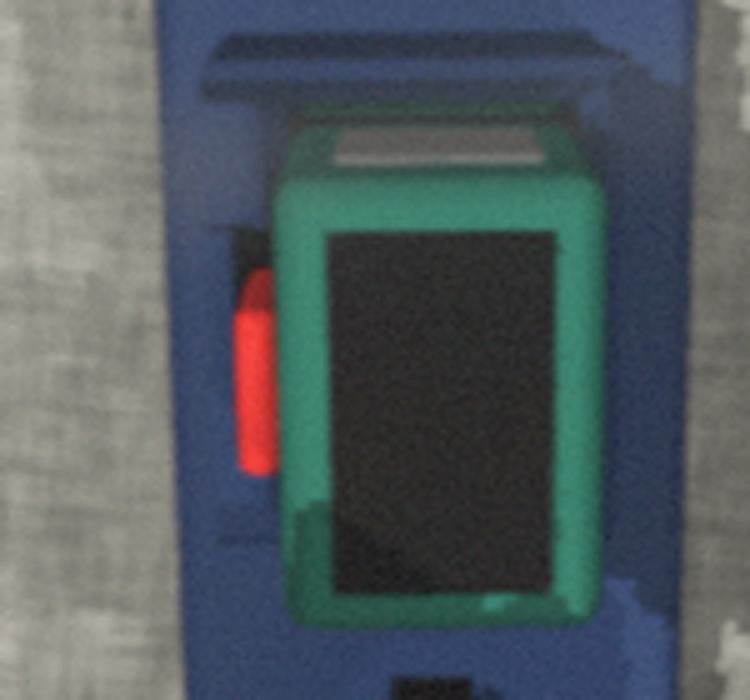

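>>> {"op": "move_arm", "data": {
  "moves": [
    {"tx":0,"ty":0,"tz":0,"twist":0},
    {"tx":0,"ty":0,"tz":0,"twist":0}
  ]
}}

```text
time_s: 4.35
ee_pos: [0.5236, 0.2005, 0.1752]
tool_rot: [3.129, -0.018, 0.099]
ft_force: [-0.0, 0.2, 0.1]
finger_gap: 0.0938
```

>>> {"op": "move_arm", "data": {
  "moves": [
    {"tx":0,"ty":0,"tz":5,"twist":0},
    {"tx":0,"ty":0,"tz":5,"twist":0},
    {"tx":0,"ty":0,"tz":5,"twist":0},
    {"tx":0,"ty":0,"tz":5,"twist":0}
  ]
}}

```text
time_s: 4.75
ee_pos: [0.5242, 0.2001, 0.1537]
tool_rot: [3.129, -0.019, 0.099]
ft_force: [0.1, -0.1, -0.6]
finger_gap: 0.0939
```

>>> {"op": "move_arm", "data": {
  "moves": [
    {"tx":0,"ty":0,"tz":0,"twist":0}
  ]
}}

```text
time_s: 4.85
ee_pos: [0.5235, 0.1998, 0.1524]
tool_rot: [3.129, -0.016, 0.099]
ft_force: [0.3, -0.1, 0.2]
finger_gap: 0.0943
```

>>> {"op": "move_arm", "data": {
  "moves": [
    {"tx":-1,"ty":1,"tz":8,"twist":0},
    {"tx":0,"ty":0,"tz":8,"twist":0},
    {"tx":0,"ty":0,"tz":8,"twist":0},
    {"tx":0,"ty":0,"tz":8,"twist":0},
    {"tx":0,"ty":0,"tz":8,"twist":0},
    {"tx":0,"ty":0,"tz":8,"twist":0},
    {"tx":0,"ty":0,"tz":8,"twist":0},
    {"tx":0,"ty":0,"tz":4,"twist":0},
    {"tx":0,"ty":0,"tz":0,"twist":0},
    {"tx":0,"ty":0,"tz":0,"twist":0}
  ]
}}

```text
time_s: 5.85
ee_pos: [0.5233, 0.1977, 0.0861]
tool_rot: [3.128, -0.015, 0.099]
ft_force: [0.1, -0.2, 0.4]
finger_gap: 0.094
```

```bash
python3 look.py w_lamp5;  python3 - <<'E'
from h import *
from rig import arm
need(arm.observe(),[.5235,.198,.09],.104)
E
```

```text
{'time_s': np.float64(5.85), 'joint_positions': array([ 0.2482,  0.3195,  1.7014, -0.0171,  1.1082,  1.7278]), 'ee_pos': array([0.5233, 0.1977, 0.0861]), 'tool_rot': array([ 3.1283, -0.0146,  0.0988]), 'ft_force': array([ 0.0933, -0.1778,  0.392 ]), 'finger_gap': np.float64(0.094)}
[[ 0.    -0.964 -0.266  0.077]
 [ 1.     0.    -0.001 -0.001]
 [ 0.001 -0.266  0.964 -0.2  ]
 [ 0.     0.     0.     1.   ]]
need tool mm [ 0.3 -0.2 -3.9] twist -0.005
```

View pics/w_lamp5.png

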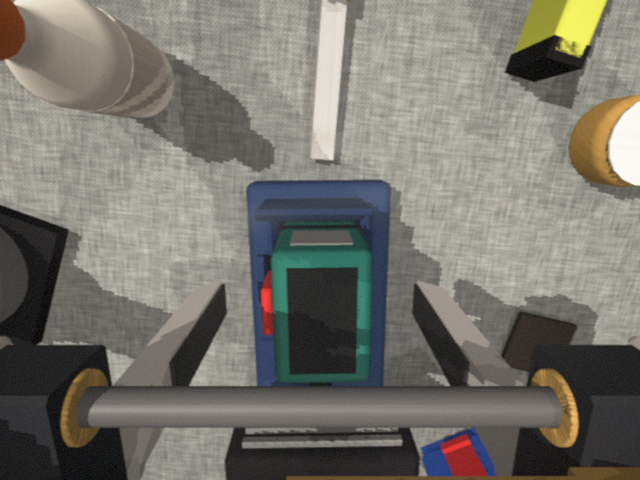

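>>> {"op": "move_arm", "data": {
  "moves": [
    {"tx":0,"ty":0,"tz":-4,"twist":0},
    {"tx":0,"ty":0,"tz":0,"twist":0},
    {"tx":0,"ty":0,"tz":0,"twist":0}
  ]
}}

```text
time_s: 6.2
ee_pos: [0.5241, 0.198, 0.0916]
tool_rot: [3.129, -0.017, 0.099]
ft_force: [0.2, 0.1, -0.3]
finger_gap: 0.0938
```

>>> {"op": "move_arm", "data": {
  "moves": [
    {"tx":0,"ty":0,"tz":0,"twist":0},
    {"tx":0,"ty":0,"tz":0,"twist":0},
    {"tx":0,"ty":0,"tz":0,"twist":0},
    {"tx":0,"ty":0,"tz":0,"twist":0},
    {"tx":0,"ty":0,"tz":0,"twist":0},
    {"tx":0,"ty":0,"tz":0,"twist":0}
  ],
  "hand": 1,
  "newtons": 25
}}

```text
time_s: 6.8
ee_pos: [0.5243, 0.1983, 0.0921]
tool_rot: [3.129, -0.018, 0.099]
ft_force: [-0.0, 0.6, -1.2]
finger_gap: 0.0495
```

>>> {"op": "move_arm", "data": {
  "moves": [
    {"tx":0,"ty":0,"tz":0,"twist":0},
    {"tx":0,"ty":0,"tz":0,"twist":0},
    {"tx":0,"ty":0,"tz":0,"twist":0},
    {"tx":0,"ty":0,"tz":0,"twist":0}
  ]
}}

```text
time_s: 7.2
ee_pos: [0.5244, 0.1976, 0.0922]
tool_rot: [3.128, -0.018, 0.099]
ft_force: [-0.3, -0.9, 0.7]
finger_gap: 0.0438
```

>>> {"op": "move_arm", "data": {
  "moves": [
    {"tx":0,"ty":0,"tz":-2,"twist":0},
    {"tx":0,"ty":0,"tz":-2,"twist":0},
    {"tx":0,"ty":0,"tz":-2,"twist":0}
  ]
}}

```text
time_s: 7.5
ee_pos: [0.523, 0.1977, 0.097]
tool_rot: [3.128, -0.015, 0.099]
ft_force: [0.5, -0.3, -3.7]
finger_gap: 0.0439
```

>>> {"op": "move_arm", "data": {
  "moves": [
    {"tx":0,"ty":0,"tz":-7,"twist":0},
    {"tx":0,"ty":0,"tz":-7,"twist":0},
    {"tx":0,"ty":0,"tz":-7,"twist":0},
    {"tx":0,"ty":0,"tz":-7,"twist":0},
    {"tx":0,"ty":0,"tz":-7,"twist":0},
    {"tx":0,"ty":0,"tz":-7,"twist":0},
    {"tx":0,"ty":0,"tz":-7,"twist":0},
    {"tx":0,"ty":0,"tz":-7,"twist":0},
    {"tx":0,"ty":0,"tz":-10,"twist":0},
    {"tx":0,"ty":0,"tz":-10,"twist":0},
    {"tx":0,"ty":0,"tz":-10,"twist":0},
    {"tx":0,"ty":0,"tz":-8,"twist":0}
  ]
}}

```text
time_s: 8.7
ee_pos: [0.5205, 0.1989, 0.1991]
tool_rot: [3.128, -0.014, 0.099]
ft_force: [0.8, -0.4, -2.7]
finger_gap: 0.0439
```

>>> {"op": "move_arm", "data": {
  "moves": [
    {"tx":0,"ty":0,"tz":-4,"twist":0},
    {"tx":0,"ty":0,"tz":0,"twist":0}
  ]
}}

```text
time_s: 8.9
ee_pos: [0.5214, 0.1992, 0.2052]
tool_rot: [3.129, -0.017, 0.099]
ft_force: [-0.2, 0.3, -3.1]
finger_gap: 0.0437
```

```bash
python3 look.py w_held;  python3 - <<'E'
from h import *
from rig import arm,eyes
import cv2
need(arm.observe(),[.5625,-.229,.19],.045)
f=eyes.grab_frame("scene"); cv2.imwrite("pics/scene1.png",f["color"][100:340,150:470,::-1].repeat(2,0).repeat(2,1))
E
```

```text
{'time_s': np.float64(8.9), 'joint_positions': array([ 0.2516,  0.2317,  1.5158, -0.0154,  1.3795,  1.7265]), 'ee_pos': array([0.5214, 0.1992, 0.2052]), 'tool_rot': array([ 3.1288, -0.0168,  0.0989]), 'ft_force': array([-0.1642,  0.309 , -3.0584]), 'finger_gap': np.float64(0.0437)}
[[ 0.    -0.964 -0.266  0.077]
 [ 1.     0.    -0.001 -0.001]
 [ 0.001 -0.266  0.964 -0.2  ]
 [ 0.     0.     0.     1.   ]]
need tool mm [ -1.4 430.   20.4] twist 0.054
```

View pics/w_held.png

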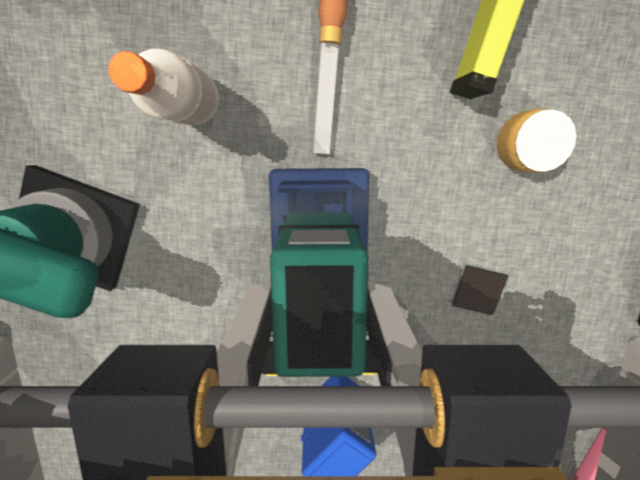

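View pics/scene1.png

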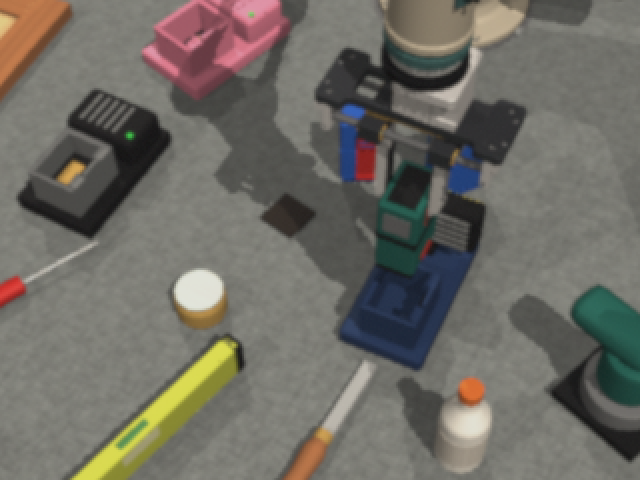

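>>> {"op": "move_arm", "data": {
  "moves": [
    {"tx":0,"ty":15,"tz":0,"twist":0},
    {"tx":0,"ty":25,"tz":0,"twist":0},
    {"tx":0,"ty":25,"tz":0,"twist":0},
    {"tx":0,"ty":25,"tz":0,"twist":0},
    {"tx":0,"ty":25,"tz":0,"twist":0},
    {"tx":0,"ty":25,"tz":0,"twist":0},
    {"tx":0,"ty":25,"tz":0,"twist":0},
    {"tx":0,"ty":25,"tz":0,"twist":0},
    {"tx":0,"ty":25,"tz":0,"twist":0},
    {"tx":0,"ty":25,"tz":0,"twist":0},
    {"tx":0,"ty":25,"tz":0,"twist":0},
    {"tx":0,"ty":25,"tz":0,"twist":0}
  ]
}}

```text
time_s: 10.2
ee_pos: [0.5435, -0.1098, 0.202]
tool_rot: [3.124, 0.001, 0.102]
ft_force: [0.6, -1.2, -4.4]
finger_gap: 0.0437
```

>>> {"op": "move_arm", "data": {
  "moves": [
    {"tx":0,"ty":25,"tz":0,"twist":0},
    {"tx":0,"ty":25,"tz":0,"twist":0},
    {"tx":0,"ty":25,"tz":0,"twist":0},
    {"tx":0,"ty":20,"tz":0,"twist":0},
    {"tx":0,"ty":10,"tz":0,"twist":0.02},
    {"tx":0,"ty":5,"tz":0,"twist":0.02},
    {"tx":0,"ty":0,"tz":0,"twist":0},
    {"tx":0,"ty":0,"tz":0,"twist":0}
  ]
}}

```text
time_s: 11.0
ee_pos: [0.5479, -0.2321, 0.1995]
tool_rot: [3.125, 0.01, 0.051]
ft_force: [-0.6, 0.4, -3.0]
finger_gap: 0.0432
```

```bash
python3 look.py w_dock5;  python3 - <<'E'
from h import *
from rig import arm,eyes
import cv2
need(arm.observe(),[.5625,-.229,.19],.045)
E
```

```text
{'time_s': np.float64(11.0), 'joint_positions': array([-0.5038,  0.3   ,  1.4339, -0.02  ,  1.4075,  1.0194]), 'ee_pos': array([ 0.5479, -0.2321,  0.1995]), 'tool_rot': array([3.1247, 0.0101, 0.0508]), 'ft_force': array([-0.6171,  0.3568, -2.9702]), 'finger_gap': np.float64(0.0432)}
[[ 0.    -0.964 -0.266  0.077]
 [ 1.     0.    -0.001 -0.001]
 [ 0.001 -0.266  0.964 -0.2  ]
 [ 0.     0.     0.     1.   ]]
need tool mm [14.8 -2.3  9.3] twist 0.006
```

View pics/w_dock5.png

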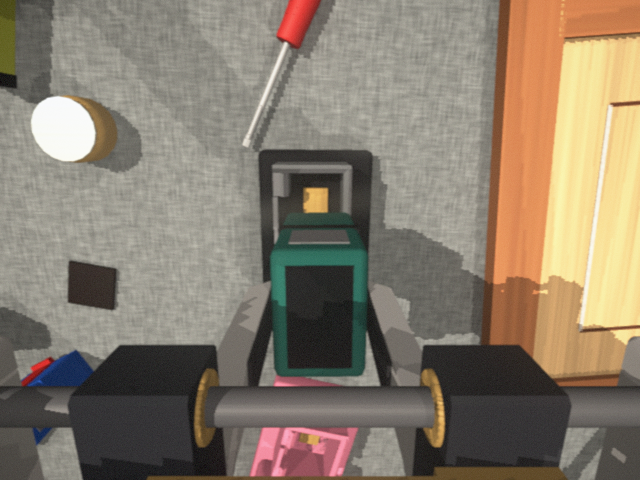

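```bash
cat >> h.py <<'E'
Rg=Ro.from_euler("xyz",[3.1285,-.0178,.099]); Pg=np.array([.5243,.1980,.0921])
def pack(s,verbose=True):
    R=Ro.from_euler("xyz",s["tool_rot"])*Rg.inv()
    out=[]
    for z in (.025,.079,.133):
        out.append(R.apply(np.array([.5235,.198,z])-Pg)+s["ee_pos"])
    A=(R*Ro.from_euler("z",.103)).as_euler("xyz")
    print("pack bot",out[0].round(4),"mid",out[1].round(4),"top",out[2].round(4),"rpy",A.round(3))
    return out
E
python3 - <<'E'
from h import *
from rig import arm
pk=pack(arm.observe())
f=np.load("w_dock5.npz"); 
for z in (1,2): print(pj(f,pk[z]))
E
```

```text
pack bot [ 0.5453 -0.2323  0.1325] mid [ 0.5468 -0.232   0.1864] top [ 0.5483 -0.2317  0.2404] rpy [-0.004  0.028  0.055]
[320.5617615  276.65137667]
[322.4719252  316.18123334]
```

>>> {"op": "move_arm", "data": {
  "moves": [
    {"tx":5,"ty":-1,"tz":0,"twist":0},
    {"tx":5,"ty":-1,"tz":0,"twist":0},
    {"tx":5,"ty":-1,"tz":0,"twist":0.01},
    {"tx":0,"ty":0,"tz":0,"twist":0}
  ]
}}

```text
time_s: 11.45
ee_pos: [0.5646, -0.225, 0.1999]
tool_rot: [3.125, 0.009, 0.044]
ft_force: [1.1, 0.3, -2.9]
finger_gap: 0.044
```

```bash
python3 look.py w_dock6;  python3 - <<'E'
from h import *
from rig import arm,eyes,models
import cv2
pack(arm.observe())
f=eyes.grab_frame("top"); cv2.imwrite("pics/top1.png",cv2.resize(f["color"][190:320,410:520,::-1],None,fx=4.5,fy=4.5,interpolation=cv2.INTER_CUBIC))
f=eyes.grab_frame("scene"); cv2.imwrite("pics/scene2.png",cv2.resize(f["color"][100:240,130:280,::-1],None,fx=4,fy=4,interpolation=cv2.INTER_CUBIC))
E
```

```text
{'time_s': np.float64(11.45), 'joint_positions': array([-0.4809,  0.3188,  1.4051, -0.0189,  1.4169,  1.049 ]), 'ee_pos': array([ 0.5646, -0.225 ,  0.1999]), 'tool_rot': array([3.1251, 0.0087, 0.0438]), 'ft_force': array([ 1.1415,  0.3004, -2.8781]), 'finger_gap': np.float64(0.044)}
[[ 0.    -0.964 -0.266  0.077]
 [ 1.     0.    -0.001 -0.001]
 [ 0.001 -0.266  0.964 -0.2  ]
 [ 0.     0.     0.     1.   ]]
pack bot [ 0.5616 -0.2252  0.1328] mid [ 0.5631 -0.225   0.1868] top [ 0.5645 -0.2247  0.2407] rpy [-0.003  0.027  0.048]
```

View pics/w_dock6.png

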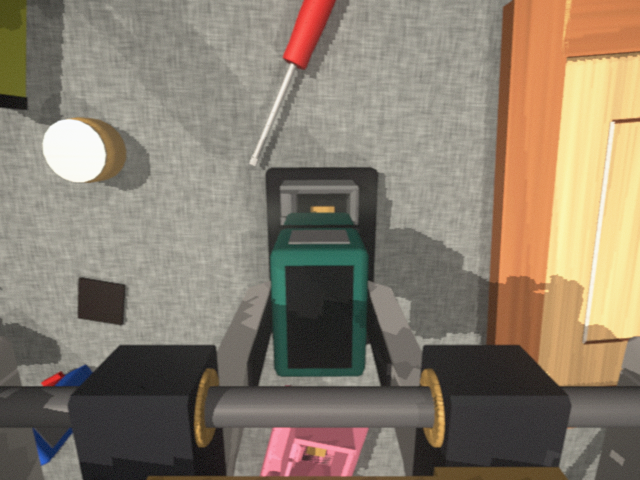

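View pics/scene2.png

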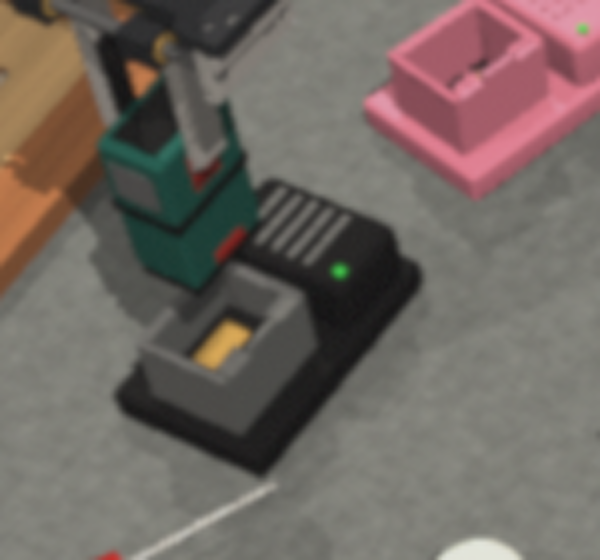

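Run:
```python
from h import *
import cv2
f=np.load("w_dock6.npz"); 
y=.045;c=np.cos(y);s=np.sin(y)
for a,b in [(.0397,.0329),(.0397,-.0329)]:
    print(pj(f,[.5631+c*a-s*b,-.226+s*a+c*b,.078]))
im=f["color"][160:260,250:400,::-1]
cv2.imwrite("pics/c_dock6.png",cv2.resize(im,None,fx=5,fy=5,interpolation=cv2.INTER_CUBIC))
```

```text
[279.73133558 185.86109827]
[358.9520246  185.62188775]
```

View pics/c_dock6.png

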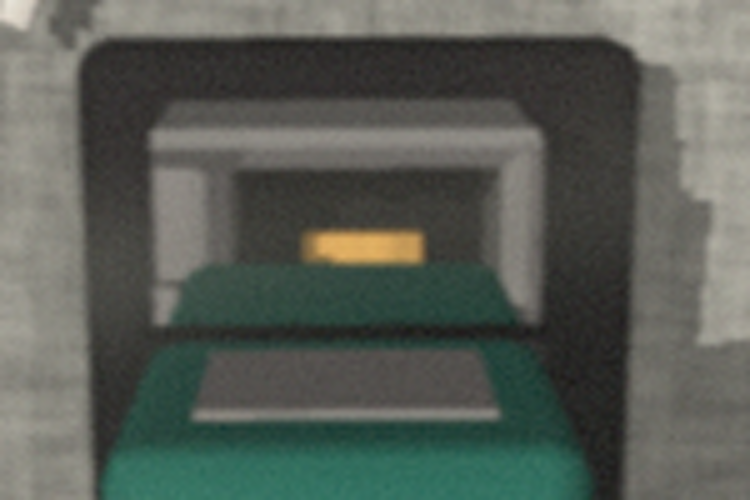

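>>> {"op": "move_arm", "data": {
  "moves": [
    {"tx":1,"ty":2,"tz":5,"twist":0},
    {"tx":0.5,"ty":1,"tz":7,"twist":0},
    {"tx":0,"ty":0,"tz":7,"twist":0},
    {"tx":0,"ty":0,"tz":7,"twist":0},
    {"tx":0,"ty":0,"tz":7,"twist":0},
    {"tx":0,"ty":0,"tz":0,"twist":0},
    {"tx":0,"ty":0,"tz":0,"twist":0}
  ]
}}

```text
time_s: 12.3
ee_pos: [0.5636, -0.2294, 0.1627]
tool_rot: [3.126, 0.012, 0.042]
ft_force: [-0.1, 0.2, -2.6]
finger_gap: 0.0438
```

```bash
python3 look.py w_dock7;  python3 - <<'E'
from h import *
from rig import arm
import cv2
pack(arm.observe())
f=np.load("w_dock7.npz"); 
im=f["color"][160:280,240:400,::-1]
cv2.imwrite("pics/c_dock7.png",cv2.resize(im,None,fx=4.5,fy=4.5,interpolation=cv2.INTER_CUBIC))
y=.045;c=np.cos(y);s=np.sin(y)
for a,b in [(.0397,.0329),(.0397,-.0329)]:
    print(((pj(f,[.5631+c*a-s*b,-.226+s*a+c*b,.078])-[240,160])*4.5).round())
E
```

```text
{'time_s': np.float64(12.3), 'joint_positions': array([-0.4874,  0.3416,  1.4635, -0.0202,  1.3394,  1.0454]), 'ee_pos': array([ 0.5636, -0.2294,  0.1627]), 'tool_rot': array([3.1261, 0.0124, 0.0425]), 'ft_force': array([-0.1114,  0.2224, -2.5965]), 'finger_gap': np.float64(0.0438)}
[[ 0.    -0.964 -0.266  0.077]
 [ 1.     0.    -0.001 -0.001]
 [ 0.001 -0.266  0.964 -0.2  ]
 [ 0.     0.     0.     1.   ]]
pack bot [ 0.5607 -0.2295  0.0955] mid [ 0.5623 -0.2293  0.1495] top [ 0.564  -0.2291  0.2035] rpy [-0.002  0.03   0.047]
[133. 137.]
[536. 135.]
```

View pics/c_dock7.png

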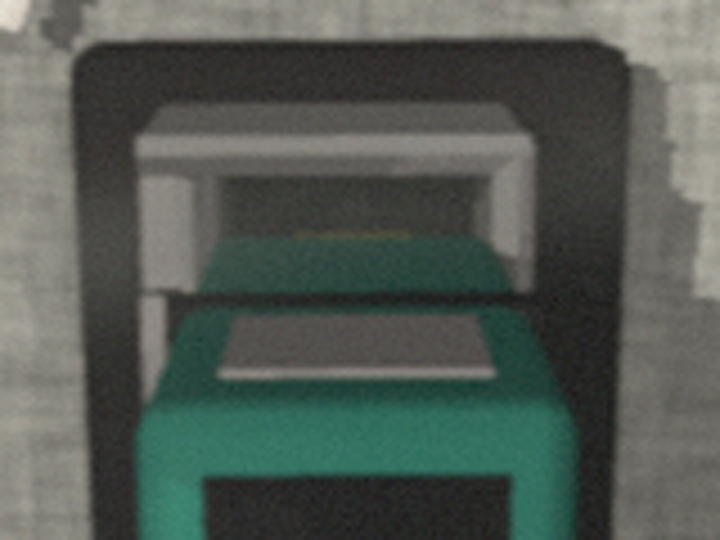

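>>> {"op": "move_arm", "data": {
  "moves": [
    {"tx":2.5,"ty":-0.5,"tz":4,"twist":0},
    {"tx":0,"ty":0,"tz":4,"twist":0},
    {"tx":0,"ty":0,"tz":4,"twist":0},
    {"tx":0,"ty":0,"tz":3,"twist":0},
    {"tx":0,"ty":0,"tz":0,"twist":0}
  ]
}}

```text
time_s: 12.85
ee_pos: [0.5667, -0.229, 0.1471]
tool_rot: [3.125, 0.011, 0.043]
ft_force: [-0.5, -0.3, -3.1]
finger_gap: 0.0436
```

Run:
```python
from h import *
from rig import arm
s=arm.observe();print(s["ft_force"],s["ee_pos"]);pack(s)
```

```text
[-0.49706327 -0.26573795 -3.10854664] [ 0.56667848 -0.22902179  0.14710642]
pack bot [ 0.564  -0.2293  0.0801] mid [ 0.5655 -0.229   0.134 ] top [ 0.5671 -0.2288  0.188 ] rpy [-0.003  0.029  0.047]
```

>>> {"op": "move_arm", "data": {
  "moves": [
    {"tx":-1,"ty":0,"tz":3,"twist":0},
    {"tx":0,"ty":0,"tz":3,"twist":0},
    {"tx":0,"ty":0,"tz":3,"twist":0}
  ]
}}

```text
time_s: 13.15
ee_pos: [0.5658, -0.2294, 0.138]
tool_rot: [3.125, 0.01, 0.043]
ft_force: [-0.1, -0.1, -2.4]
finger_gap: 0.0436
```

Run:
```python
from h import *
from rig import arm
s=arm.observe();print(s["ft_force"],s["ee_pos"]);pack(s)
```

```text
[-0.1471477  -0.0911732  -2.38073534] [ 0.56582411 -0.22940933  0.13798599]
pack bot [ 0.5632 -0.2297  0.0709] mid [ 0.5647 -0.2294  0.1249] top [ 0.5662 -0.2292  0.1789] rpy [-0.004  0.028  0.047]
```

>>> {"op": "move_arm", "data": {
  "moves": [
    {"tx":0,"ty":0,"tz":3,"twist":0},
    {"tx":0,"ty":0,"tz":3,"twist":0},
    {"tx":0,"ty":0,"tz":3,"twist":0}
  ]
}}

```text
time_s: 13.45
ee_pos: [0.5657, -0.2296, 0.1281]
tool_rot: [3.125, 0.01, 0.043]
ft_force: [0.1, 0.0, -3.5]
finger_gap: 0.0438
```

>>> {"op": "move_arm", "data": {
  "moves": [
    {"tx":0,"ty":0,"tz":3,"twist":0},
    {"tx":0,"ty":0,"tz":3,"twist":0},
    {"tx":0,"ty":0,"tz":3,"twist":0}
  ]
}}

```text
time_s: 13.75
ee_pos: [0.5656, -0.2298, 0.1183]
tool_rot: [3.125, 0.01, 0.043]
ft_force: [0.2, 0.6, -2.4]
finger_gap: 0.0439
```

>>> {"op": "move_arm", "data": {
  "moves": [
    {"tx":0,"ty":0,"tz":2,"twist":0},
    {"tx":0,"ty":0,"tz":2,"twist":0}
  ]
}}

```text
time_s: 13.95
ee_pos: [0.5655, -0.2299, 0.1137]
tool_rot: [3.125, 0.01, 0.043]
ft_force: [0.2, 0.0, -3.1]
finger_gap: 0.044
```

>>> {"op": "move_arm", "data": {
  "moves": [
    {"tx":0,"ty":0,"tz":2,"twist":0}
  ]
}}

```text
time_s: 14.05
ee_pos: [0.5655, -0.2299, 0.1119]
tool_rot: [3.125, 0.01, 0.043]
ft_force: [-0.7, 0.2, 1.2]
finger_gap: 0.0439
```

>>> {"op": "move_arm", "data": {
  "moves": [
    {"tx":0,"ty":0,"tz":2,"twist":0}
  ]
}}

```text
time_s: 14.15
ee_pos: [0.5656, -0.2299, 0.1106]
tool_rot: [3.125, 0.01, 0.043]
ft_force: [-0.3, 1.1, 2.4]
finger_gap: 0.0441
```

>>> {"op": "move_arm", "data": {
  "moves": [
    {"tx":0,"ty":0,"tz":1,"twist":0}
  ]
}}

```text
time_s: 14.25
ee_pos: [0.5656, -0.2298, 0.1102]
tool_rot: [3.125, 0.009, 0.043]
ft_force: [-1.0, 1.8, 3.0]
finger_gap: 0.0438
```

>>> {"op": "move_arm", "data": {
  "moves": [
    {"tx":0,"ty":0,"tz":1.5,"twist":0}
  ]
}}

```text
time_s: 14.35
ee_pos: [0.5656, -0.2298, 0.1093]
tool_rot: [3.124, 0.009, 0.043]
ft_force: [-1.5, 1.2, 4.2]
finger_gap: 0.0435
```

>>> {"op": "move_arm", "data": {
  "moves": [
    {"tx":0,"ty":0,"tz":1.5,"twist":0}
  ]
}}

```text
time_s: 14.45
ee_pos: [0.5656, -0.2299, 0.1082]
tool_rot: [3.124, 0.009, 0.043]
ft_force: [-1.5, 1.0, 3.7]
finger_gap: 0.0438
```

>>> {"op": "move_arm", "data": {
  "moves": [
    {"tx":0,"ty":0,"tz":1.5,"twist":0}
  ]
}}

```text
time_s: 14.55
ee_pos: [0.5656, -0.2298, 0.1071]
tool_rot: [3.124, 0.008, 0.043]
ft_force: [-1.2, 1.4, 6.9]
finger_gap: 0.0438
```

>>> {"op": "move_arm", "data": {
  "moves": [
    {"tx":0,"ty":0,"tz":1,"twist":0}
  ]
}}

```text
time_s: 14.65
ee_pos: [0.5656, -0.2299, 0.107]
tool_rot: [3.124, 0.008, 0.043]
ft_force: [-2.4, 1.6, 9.0]
finger_gap: 0.0441
```

>>> {"op": "move_arm", "data": {
  "moves": [
    {"tx":0,"ty":0,"tz":1,"twist":0}
  ]
}}

```text
time_s: 14.75
ee_pos: [0.5656, -0.2299, 0.107]
tool_rot: [3.124, 0.007, 0.043]
ft_force: [-3.3, 2.0, 9.4]
finger_gap: 0.044
```

>>> {"op": "move_arm", "data": {
  "moves": [
    {"tx":0,"ty":0,"tz":1.3,"twist":0},
    {"tx":0,"ty":0,"tz":1,"twist":0},
    {"tx":0,"ty":0,"tz":0,"twist":0},
    {"tx":0,"ty":0,"tz":0,"twist":0}
  ],
  "hand": 0.1
}}

```text
time_s: 15.15
ee_pos: [0.5671, -0.2305, 0.105]
tool_rot: [3.122, 0.004, 0.043]
ft_force: [-0.4, 0.6, 0.7]
finger_gap: 0.0725
```

```bash
python3 look.py w_rel;  python3 - <<'E'
from rig import eyes
import cv2
f=eyes.grab_frame("scene"); cv2.imwrite("pics/scene3.png",cv2.resize(f["color"][100:240,130:280,::-1],None,fx=4,fy=4,interpolation=cv2.INTER_CUBIC))
E
```

```text
{'time_s': np.float64(15.15), 'joint_positions': array([-0.4869,  0.3805,  1.5521, -0.0202,  1.2025,  1.0485]), 'ee_pos': array([ 0.5671, -0.2305,  0.105 ]), 'tool_rot': array([3.122 , 0.0038, 0.0426]), 'ft_force': array([-0.3546,  0.5708,  0.6727]), 'finger_gap': np.float64(0.0725)}
[[ 0.    -0.964 -0.266  0.077]
 [ 1.     0.    -0.001 -0.001]
 [ 0.001 -0.266  0.964 -0.2  ]
 [ 0.     0.     0.     1.   ]]
```

View pics/w_rel.png

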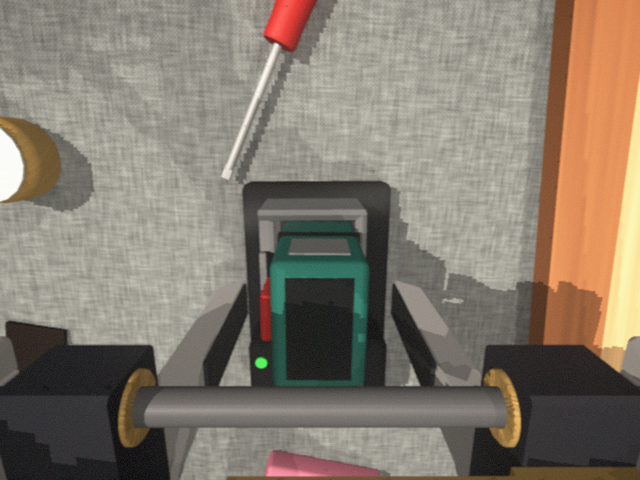

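View pics/scene3.png

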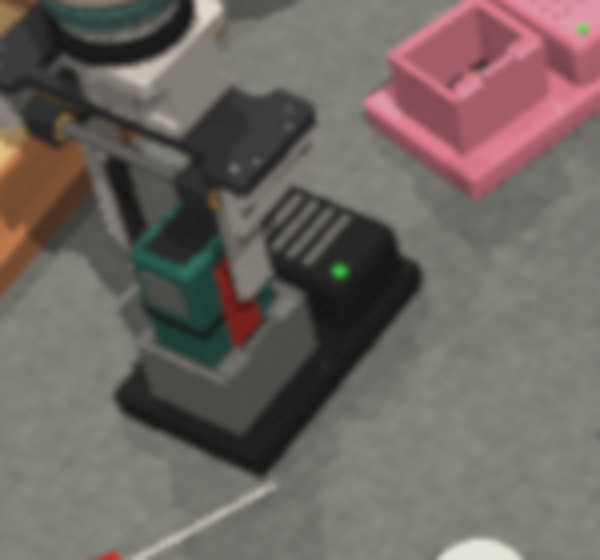

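>>> {"op": "move_arm", "data": {
  "moves": [
    {"tx":0,"ty":0,"tz":0,"twist":0},
    {"tx":0,"ty":0,"tz":0,"twist":0},
    {"tx":0,"ty":0,"tz":-8,"twist":0},
    {"tx":0,"ty":0,"tz":-10,"twist":0},
    {"tx":0,"ty":0,"tz":-12,"twist":0},
    {"tx":0,"ty":0,"tz":-14,"twist":0},
    {"tx":0,"ty":0,"tz":-14,"twist":0},
    {"tx":0,"ty":0,"tz":-14,"twist":0},
    {"tx":0,"ty":0,"tz":-14,"twist":0},
    {"tx":0,"ty":0,"tz":-10,"twist":0},
    {"tx":0,"ty":0,"tz":0,"twist":0},
    {"tx":0,"ty":0,"tz":0,"twist":0}
  ],
  "hand": 0
}}

```text
time_s: 16.45
ee_pos: [0.5691, -0.2294, 0.2133]
tool_rot: [3.118, -0.003, 0.043]
ft_force: [0.1, -0.0, -1.4]
finger_gap: 0.094
```

```bash
python3 look.py w_fin;  python3 - <<'E'
from rig import eyes
import cv2,numpy as np
for n,(x,y) in {"scene":(130,100),"top":(400,180)}.items():
    f=eyes.grab_frame(n); np.savez(n+"9.npz",**{k:f[k] for k in ["color","intrinsics","R","t"]})
    cv2.imwrite(f"pics/{n}9.png",cv2.resize(f["color"][y:y+140,x:x+150,::-1],None,fx=5,fy=4.25 if 0 else 4,interpolation=cv2.INTER_CUBIC) if 0 else cv2.resize(f["color"][y:y+120,x:x+150,::-1],None,fx=5,fy=5,interpolation=cv2.INTER_CUBIC))
t=cv2.imread("pics/w_fin.png"); cv2.imwrite("pics/c_fin.png",cv2.resize(t[180:330,240:400],None,fx=4,fy=4,interpolation=cv2.INTER_CUBIC))
E
```

```text
{'time_s': np.float64(16.45), 'joint_positions': array([-0.4837,  0.313 ,  1.381 , -0.0192,  1.4327,  1.047 ]), 'ee_pos': array([ 0.5691, -0.2294,  0.2133]), 'tool_rot': array([ 3.1177, -0.0034,  0.0426]), 'ft_force': array([ 0.1323, -0.0158, -1.3859]), 'finger_gap': np.float64(0.094)}
[[ 0.    -0.964 -0.266  0.077]
 [ 1.     0.    -0.001 -0.001]
 [ 0.001 -0.266  0.964 -0.2  ]
 [ 0.     0.     0.     1.   ]]
```

View pics/c_fin.png

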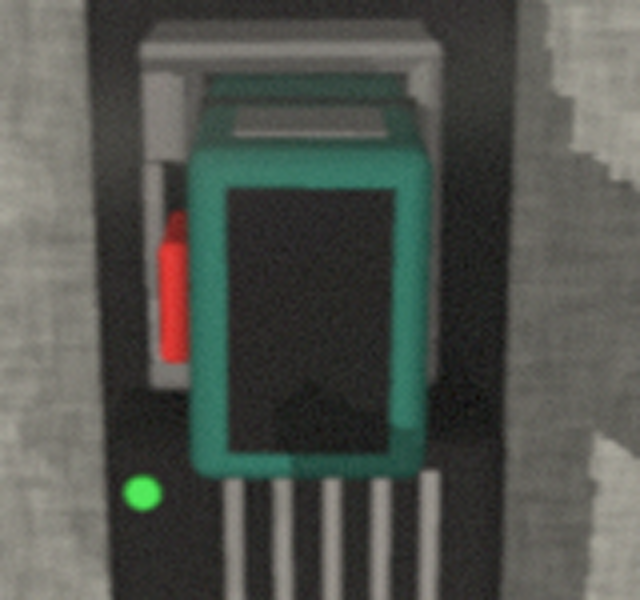

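View pics/scene9.png

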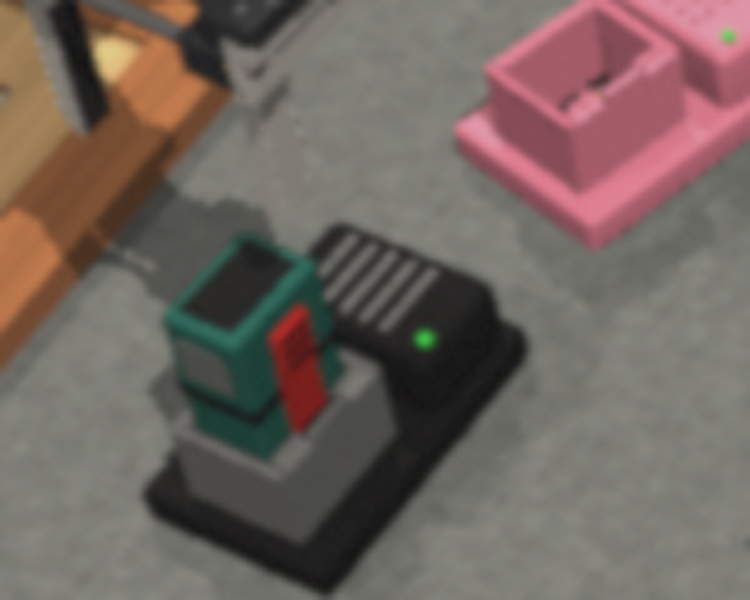

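View pics/top9.png

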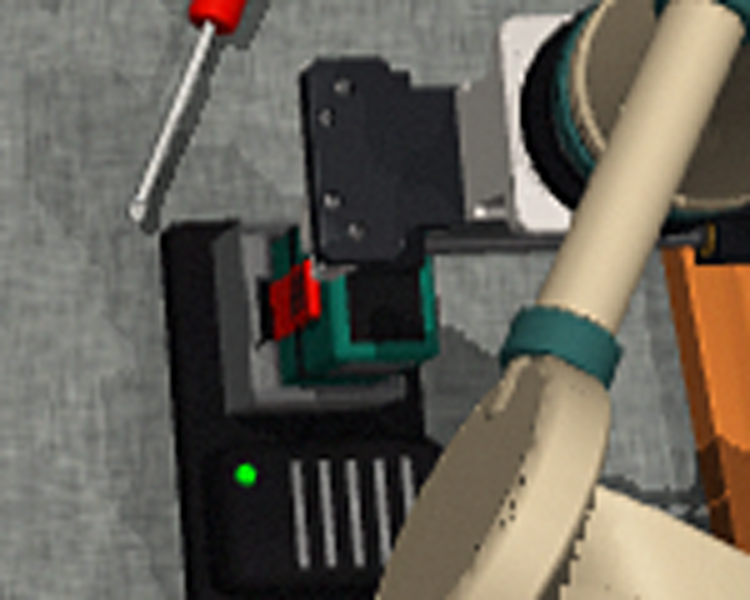

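```bash
cat > fit.py <<'E'
from h import *
from scipy.optimize import least_squares
S=np.load("scene9.npz");W=np.load("w_fin.npz")
sg=[(1,1),(1,-1),(-1,-1),(-1,1)]
w=[(240+u/4-.4,180+v/4-.4) for u,v in [(191,149),(430,149),(425,475),(193,475)]]
s=[(130+u/5-.4,100+v/5-.4) for u,v in [(245,338),(168,312),(245,236),(322,262)]]
def X(p): 
    R=Ro.from_euler("xyz",[p[4],p[5],p[3]]).as_matrix()
    return [np.array(p[:3])+R@[a*.032,b*.022,0] for a,b in sg]
def res(p,which="ws",tilt=True):
    r=[]
    for i,x in enumerate(X(p)):
        if "w" in which: r+=list(pj(W,x)-w[i])
        if "s" in which: r+=list(pj(S,x)-s[i])
    return np.array(r+[p[4]*20,p[5]*20])
for wh in ("ws","w","s"):
    o=least_squares(res,[.5625,-.229,.15,.045,0,0],args=(wh,)); print(wh,o.x.round(4),np.abs(o.fun).max().round(2),"mid z",(o.x[2]-.054).round(4))
E
python3 fit.py
```

```text
ws [ 0.5614 -0.2286  0.1455  0.0391  0.0204 -0.0747] 2.67 mid z 0.0915
w [ 0.5594 -0.2288  0.1372  0.0367 -0.0028  0.0049] 0.51 mid z 0.0832
s [ 0.5017 -0.2994  0.0542  0.0708  0.0098 -0.0466] 0.93 mid z 0.0002
```

>>> {"op": "move_arm", "data": {
  "moves": [
    {"tx":-3,"ty":0,"tz":5,"twist":0},
    {"tx":-3,"ty":0,"tz":8,"twist":0},
    {"tx":0,"ty":0,"tz":8,"twist":0},
    {"tx":0,"ty":0,"tz":8,"twist":0},
    {"tx":0,"ty":0,"tz":8,"twist":0},
    {"tx":0,"ty":0,"tz":7,"twist":0},
    {"tx":0,"ty":0,"tz":0,"twist":0},
    {"tx":0,"ty":0,"tz":0,"twist":0},
    {"tx":0,"ty":0,"tz":0,"twist":0},
    {"tx":0,"ty":0,"tz":0,"twist":0}
  ],
  "hand": 1
}}

```text
time_s: 17.6
ee_pos: [0.5605, -0.2297, 0.1608]
tool_rot: [3.122, 0.004, 0.042]
ft_force: [0.6, 0.1, 0.2]
finger_gap: 0.0174
```

>>> {"op": "move_arm", "data": {
  "moves": [
    {"tx":0,"ty":0,"tz":1,"twist":0},
    {"tx":0,"ty":0,"tz":1,"twist":0},
    {"tx":0,"ty":0,"tz":1,"twist":0}
  ]
}}

```text
time_s: 17.9
ee_pos: [0.5612, -0.2301, 0.1587]
tool_rot: [3.121, 0.002, 0.043]
ft_force: [0.6, -1.1, 0.2]
finger_gap: 0.001
```

>>> {"op": "move_arm", "data": {
  "moves": [
    {"tx":0,"ty":0,"tz":1.5,"twist":0},
    {"tx":0,"ty":0,"tz":1.5,"twist":0}
  ]
}}

```text
time_s: 18.1
ee_pos: [0.5613, -0.2302, 0.1557]
tool_rot: [3.121, 0.002, 0.043]
ft_force: [0.5, -0.0, -0.8]
finger_gap: 0.0002
```

>>> {"op": "move_arm", "data": {
  "moves": [
    {"tx":0,"ty":0,"tz":1.5,"twist":0}
  ]
}}

```text
time_s: 18.2
ee_pos: [0.5612, -0.2302, 0.154]
tool_rot: [3.12, 0.002, 0.043]
ft_force: [0.5, -0.0, 0.3]
finger_gap: 0.0005
```

>>> {"op": "move_arm", "data": {
  "moves": [
    {"tx":0,"ty":0,"tz":1.5,"twist":0}
  ]
}}

```text
time_s: 18.3
ee_pos: [0.5612, -0.2303, 0.1524]
tool_rot: [3.121, 0.002, 0.043]
ft_force: [-0.8, 0.4, -1.0]
finger_gap: 0.0006
```

>>> {"op": "move_arm", "data": {
  "moves": [
    {"tx":0,"ty":0,"tz":1.5,"twist":0}
  ]
}}

```text
time_s: 18.4
ee_pos: [0.5612, -0.2303, 0.1507]
tool_rot: [3.121, 0.002, 0.043]
ft_force: [0.5, 0.9, -0.0]
finger_gap: 0.0003
```

>>> {"op": "move_arm", "data": {
  "moves": [
    {"tx":0,"ty":0,"tz":1,"twist":0}
  ]
}}

```text
time_s: 18.5
ee_pos: [0.5611, -0.2303, 0.1494]
tool_rot: [3.121, 0.002, 0.043]
ft_force: [0.6, -0.5, -0.2]
finger_gap: 0.0006
```

>>> {"op": "move_arm", "data": {
  "moves": [
    {"tx":0,"ty":0,"tz":1,"twist":0}
  ]
}}

```text
time_s: 18.6
ee_pos: [0.5611, -0.2303, 0.1483]
tool_rot: [3.121, 0.002, 0.043]
ft_force: [-0.3, 0.4, 1.0]
finger_gap: 0.0002
```

>>> {"op": "move_arm", "data": {
  "moves": [
    {"tx":0,"ty":0,"tz":1,"twist":0}
  ]
}}

```text
time_s: 18.7
ee_pos: [0.561, -0.2303, 0.1472]
tool_rot: [3.121, 0.002, 0.043]
ft_force: [1.0, 0.2, 0.2]
finger_gap: 0.0003
```

>>> {"op": "move_arm", "data": {
  "moves": [
    {"tx":0,"ty":0,"tz":1,"twist":0}
  ]
}}

```text
time_s: 18.8
ee_pos: [0.5611, -0.2303, 0.1461]
tool_rot: [3.121, 0.002, 0.043]
ft_force: [-0.3, 0.9, 0.3]
finger_gap: 0.0004
```

>>> {"op": "move_arm", "data": {
  "moves": [
    {"tx":0,"ty":0,"tz":1,"twist":0}
  ]
}}

```text
time_s: 18.9
ee_pos: [0.5611, -0.2303, 0.145]
tool_rot: [3.121, 0.002, 0.043]
ft_force: [-1.0, 0.2, 0.3]
finger_gap: 0.0009
```

>>> {"op": "move_arm", "data": {
  "moves": [
    {"tx":0,"ty":0,"tz":1,"twist":0}
  ]
}}

```text
time_s: 19.0
ee_pos: [0.5611, -0.2304, 0.1439]
tool_rot: [3.121, 0.002, 0.043]
ft_force: [0.0, -0.5, -0.2]
finger_gap: 0.0
```

```bash
python3 look.py w_t1|head -1
python3 - <<'E'
from rig import eyes
import cv2,numpy as np
f=eyes.grab_frame("scene"); cv2.imwrite("pics/scene10.png",cv2.resize(f["color"][100:220,130:280,::-1],None,fx=5,fy=5,interpolation=cv2.INTER_CUBIC))
E
```

```text
{'time_s': np.float64(19.0), 'joint_positions': array([-0.4913,  0.3434,  1.5086, -0.0198,  1.2809,  1.0425]), 'ee_pos': array([ 0.5611, -0.2304,  0.1439]), 'tool_rot': array([3.1208e+00, 2.0000e-03, 4.2500e-02]), 'ft_force': array([ 0.0491, -0.484 , -0.1894]), 'finger_gap': np.float64(0.0)}
```

View pics/w_t1.png

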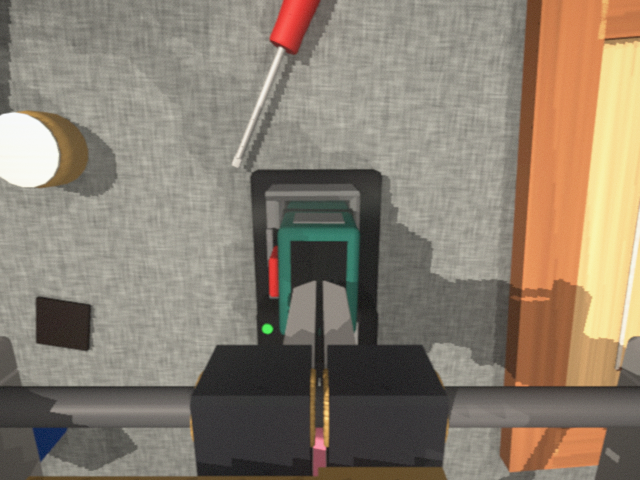

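View pics/scene10.png

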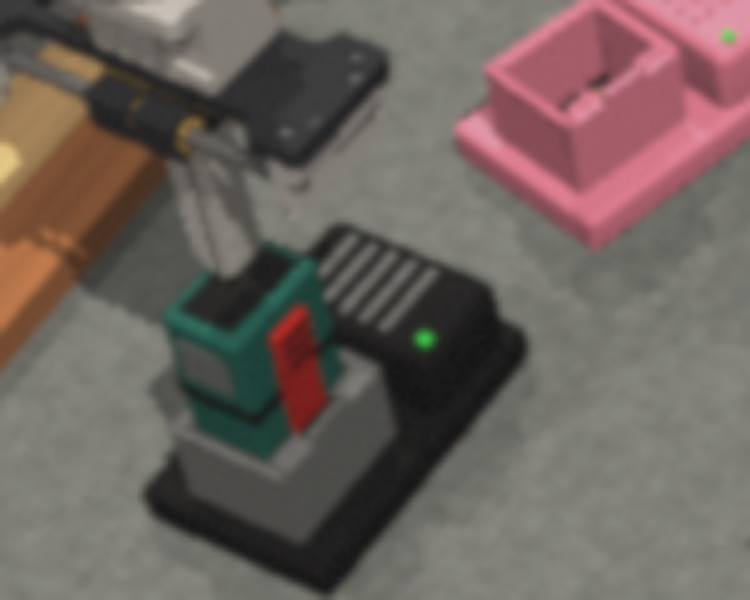

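>>> {"op": "move_arm", "data": {
  "moves": [
    {"tx":0,"ty":0,"tz":1,"twist":0},
    {"tx":0,"ty":0,"tz":1,"twist":0}
  ]
}}

```text
time_s: 19.3
ee_pos: [0.5611, -0.2305, 0.1419]
tool_rot: [3.121, 0.002, 0.043]
ft_force: [0.0, -0.6, -0.1]
finger_gap: 0.0005
```

>>> {"op": "move_arm", "data": {
  "moves": [
    {"tx":0,"ty":0,"tz":1,"twist":0}
  ]
}}

```text
time_s: 19.4
ee_pos: [0.5612, -0.2305, 0.1409]
tool_rot: [3.121, 0.002, 0.043]
ft_force: [0.0, -0.3, 0.0]
finger_gap: 0.0006
```

>>> {"op": "move_arm", "data": {
  "moves": [
    {"tx":0,"ty":0,"tz":1,"twist":0}
  ]
}}

```text
time_s: 19.5
ee_pos: [0.5611, -0.2305, 0.1398]
tool_rot: [3.121, 0.002, 0.043]
ft_force: [0.6, 0.7, 0.7]
finger_gap: 0.0006
```

>>> {"op": "move_arm", "data": {
  "moves": [
    {"tx":0,"ty":0,"tz":1,"twist":0}
  ]
}}

```text
time_s: 19.6
ee_pos: [0.5611, -0.2305, 0.1387]
tool_rot: [3.121, 0.002, 0.043]
ft_force: [0.2, -0.4, 0.2]
finger_gap: 0.0007
```

Run:
```python
from h import *
S=np.load("scene9.npz");W=np.load("w_fin.npz")
y=.045;c=np.cos(y);s=np.sin(y)
def P(cx,cy,a,b,z): return [cx+c*a-s*b,cy+s*a+c*b,z]
for n,f,o,k in(("scene",S,(130,100),5),("wrist",W,(240,180),4)):
    q=lambda X:((pj(f,X)-o+.4)*k).round().astype(int).tolist()
    print(n,"rim ++ +- -- -+",[q(P(.5631,-.226,a*.0397,b*.0329,.078)) for a,b in [(1,1),(1,-1),(-1,-1),(-1,1)]])
    for z in (.086,.090,.094,.0995): print(z,[q(P(.5625,-.229,a*.032,b*.022,z+.054)) for a,b in [(1,1),(1,-1),(-1,-1),(-1,1)]])
```

```text
scene rim ++ +- -- -+ [[281, 476], [167, 425], [267, 314], [379, 362]]
0.086 [[240, 365], [161, 330], [246, 239], [324, 272]]
0.09 [[238, 359], [159, 324], [244, 233], [322, 266]]
0.094 [[236, 353], [157, 318], [242, 227], [320, 260]]
0.0995 [[234, 345], [154, 310], [240, 219], [318, 252]]
wrist rim ++ +- -- -+ [[140, 45], [443, 43], [437, 387], [152, 390]]
0.086 [[189, 136], [433, 134], [428, 464], [197, 467]]
0.09 [[188, 140], [436, 138], [430, 473], [196, 475]]
0.094 [[186, 144], [438, 143], [432, 481], [195, 484]]
0.0995 [[184, 150], [441, 149], [434, 493], [193, 496]]
```

Run:
```python
from h import *
import cv2
S=np.load("scene9.npz"); S0=np.load("scene0.npz")
def ov(S,cx,cy,y,z,off,bias,rim=None):
    c=np.cos(y);s=np.sin(y); k=8
    im=cv2.resize(S["color"][off[1]:off[1]+70,off[0]:off[0]+48,::-1],None,fx=k,fy=k,interpolation=cv2.INTER_CUBIC)
    q=lambda X:((pj(S,X)+bias-off+.5)*k).round().astype(int)
    for zz,col in ((z,(255,255,255)),(z-.108+.05,(0,255,255))):
        p=np.array([q([cx+c*a*.032-s*b*.022,cy+s*a*.032+c*b*.022,zz]) for a,b in [(1,1),(1,-1),(-1,-1),(-1,1)]])
        cv2.polylines(im,[p],True,col,1)
    if rim:
        p=np.array([q([.5631+c*a*.0397-s*b*.0329,-.226+s*a*.0397+c*b*.0329,.078]) for a,b in [(1,1),(1,-1),(-1,-1),(-1,1)]])
        cv2.polylines(im,[p],True,(255,0,255),1)
    return im
a=ov(S0,.5235,.198,.103,.133,np.array([328,205]),np.array([0,0]))
b=ov(S,.5625,-.229,.045,.148,np.array([158,140]),np.array([1,.6]),1)
cv2.imwrite("pics/ov.png",np.hstack([a,b]))
```

```text
(no output)
```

View pics/ov.png

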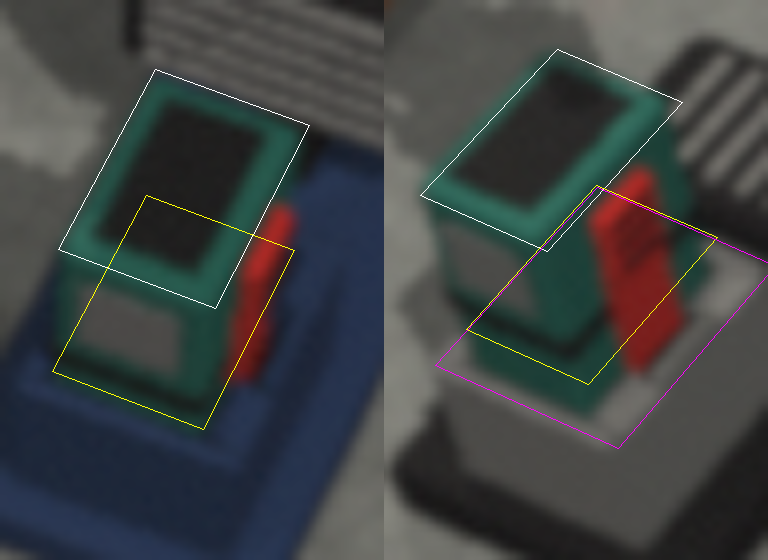

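>>> {"op": "move_arm", "data": {
  "moves": [
    {"tx":0,"ty":0,"tz":-7,"twist":0},
    {"tx":0,"ty":0,"tz":-8,"twist":0},
    {"tx":0,"ty":0,"tz":-8,"twist":0},
    {"tx":0,"ty":0,"tz":0,"twist":0},
    {"tx":7,"ty":0,"tz":0,"twist":0},
    {"tx":7,"ty":0,"tz":0,"twist":0},
    {"tx":7,"ty":0,"tz":0,"twist":0},
    {"tx":7,"ty":0,"tz":0,"twist":0},
    {"tx":0,"ty":0,"tz":0,"twist":0},
    {"tx":0,"ty":0,"tz":0,"twist":0}
  ]
}}

```text
time_s: 20.6
ee_pos: [0.5927, -0.2287, 0.1637]
tool_rot: [3.12, 0.001, 0.043]
ft_force: [0.4, -0.4, 0.2]
finger_gap: 0.0004
```

>>> {"op": "move_arm", "data": {
  "moves": [
    {"tx":-2,"ty":0,"tz":3,"twist":0},
    {"tx":0,"ty":0,"tz":3,"twist":0},
    {"tx":0,"ty":0,"tz":2,"twist":0}
  ]
}}

```text
time_s: 20.9
ee_pos: [0.59, -0.2289, 0.1548]
tool_rot: [3.121, 0.002, 0.043]
ft_force: [-0.3, 0.5, 0.6]
finger_gap: 0.0003
```

>>> {"op": "move_arm", "data": {
  "moves": [
    {"tx":0,"ty":0,"tz":1,"twist":0}
  ]
}}

```text
time_s: 21.0
ee_pos: [0.5895, -0.2288, 0.1534]
tool_rot: [3.121, 0.003, 0.043]
ft_force: [0.7, -0.6, 0.4]
finger_gap: 0.0008
```

>>> {"op": "move_arm", "data": {
  "moves": [
    {"tx":0,"ty":0,"tz":1,"twist":0}
  ]
}}

```text
time_s: 21.1
ee_pos: [0.5894, -0.2288, 0.1523]
tool_rot: [3.121, 0.003, 0.043]
ft_force: [0.7, 0.1, 0.2]
finger_gap: 0.0002
```

>>> {"op": "move_arm", "data": {
  "moves": [
    {"tx":0,"ty":0,"tz":1,"twist":0}
  ]
}}

```text
time_s: 21.2
ee_pos: [0.5893, -0.2289, 0.1513]
tool_rot: [3.121, 0.003, 0.043]
ft_force: [0.2, -0.1, -0.8]
finger_gap: 0.0006
```

>>> {"op": "move_arm", "data": {
  "moves": [
    {"tx":0,"ty":0,"tz":1,"twist":0}
  ]
}}

```text
time_s: 21.3
ee_pos: [0.5893, -0.2289, 0.1503]
tool_rot: [3.121, 0.002, 0.042]
ft_force: [-0.5, 0.6, -0.7]
finger_gap: 0.0007
```

>>> {"op": "move_arm", "data": {
  "moves": [
    {"tx":0,"ty":0,"tz":1,"twist":0}
  ]
}}

```text
time_s: 21.4
ee_pos: [0.5893, -0.229, 0.1493]
tool_rot: [3.121, 0.002, 0.042]
ft_force: [0.4, 0.2, -0.1]
finger_gap: 0.0004
```

>>> {"op": "move_arm", "data": {
  "moves": [
    {"tx":0,"ty":0,"tz":1,"twist":0}
  ]
}}

```text
time_s: 21.5
ee_pos: [0.5894, -0.2291, 0.1483]
tool_rot: [3.121, 0.002, 0.043]
ft_force: [-0.1, -0.4, 0.2]
finger_gap: 0.0003
```

>>> {"op": "move_arm", "data": {
  "moves": [
    {"tx":0,"ty":0,"tz":1,"twist":0}
  ]
}}

```text
time_s: 21.6
ee_pos: [0.5894, -0.2291, 0.1472]
tool_rot: [3.121, 0.002, 0.042]
ft_force: [1.1, 0.4, -0.1]
finger_gap: 0.0008
```

>>> {"op": "move_arm", "data": {
  "moves": [
    {"tx":0,"ty":0,"tz":1,"twist":0}
  ]
}}

```text
time_s: 21.7
ee_pos: [0.5894, -0.2291, 0.1461]
tool_rot: [3.121, 0.002, 0.042]
ft_force: [-0.2, -0.6, -0.7]
finger_gap: 0.0004
```

>>> {"op": "move_arm", "data": {
  "moves": [
    {"tx":0,"ty":0,"tz":1,"twist":0}
  ]
}}

```text
time_s: 21.8
ee_pos: [0.5894, -0.2291, 0.1451]
tool_rot: [3.121, 0.002, 0.042]
ft_force: [-0.6, -0.9, -0.1]
finger_gap: 0.0005
```

>>> {"op": "move_arm", "data": {
  "moves": [
    {"tx":0,"ty":0,"tz":1,"twist":0}
  ]
}}

```text
time_s: 21.9
ee_pos: [0.5895, -0.2292, 0.144]
tool_rot: [3.121, 0.002, 0.043]
ft_force: [0.3, -0.2, -0.1]
finger_gap: 0.0005
```

```bash
python3 look.py w_t2|head -1
python3 - <<'E'
from rig import eyes
import cv2,numpy as np
f=eyes.grab_frame("scene"); cv2.imwrite("pics/scene11.png",cv2.resize(f["color"][120:200,140:240,::-1],None,fx=7,fy=7,interpolation=cv2.INTER_CUBIC))
E
```

```text
{'time_s': np.float64(21.9), 'joint_positions': array([-0.4682,  0.3815,  1.4485, -0.0199,  1.3032,  1.0652]), 'ee_pos': array([ 0.5895, -0.2292,  0.144 ]), 'tool_rot': array([3.1207e+00, 2.0000e-03, 4.2500e-02]), 'ft_force': array([ 0.3498, -0.217 , -0.1379]), 'finger_gap': np.float64(0.0005)}
```

View pics/w_t2.png

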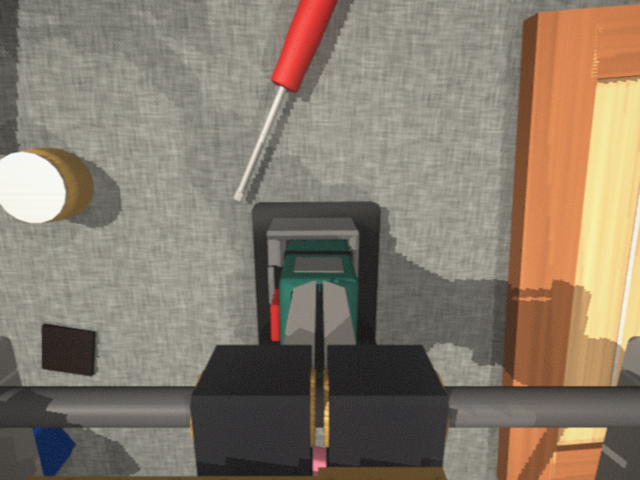

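View pics/scene11.png

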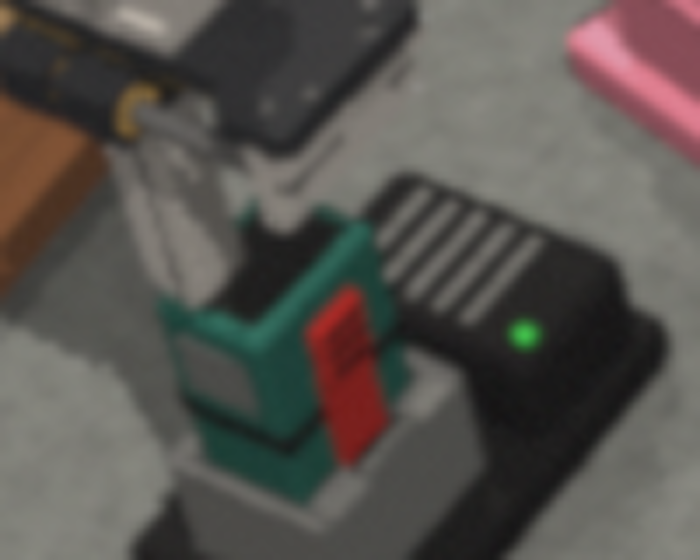

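Run:
```python
from h import *
S=np.load("scene9.npz");W=np.load("w_t2.npz")
for z in (.144,.150,.155): 
  X=[.5895,-.2292,z]; print(z,"scene11",((pj(S,X)-[140,120]+.5)*7).round(),"wrist",pj(W,X).round(1))
for z in (.135,.140,.144,.148): print("edge mid",z,pj(W,[.5625+.032,-.229+.0014,z]).round(1),((pj(S,[.5945,-.2276,z])-[140,120]+.5)*7).round())
```

```text
0.144 scene11 [214. 327.] wrist [321.4 283. ]
0.15 scene11 [210. 315.] wrist [321.7 287.1]
0.155 scene11 [207. 304.] wrist [322.  290.7]
edge mid 0.135 [318.6 269. ] [214. 358.]
edge mid 0.14 [318.8 272. ] [211. 347.]
edge mid 0.144 [318.9 274.4] [208. 339.]
edge mid 0.148 [319.1 277. ] [206. 331.]
```

Run:
```python
from h import *
import cv2
W=np.load("w_t2.npz")
im=cv2.resize(W["color"][205:345,255:385,::-1],None,fx=5,fy=4.2857 if 0 else 5,interpolation=cv2.INTER_CUBIC)
k=5
y=.045;c=np.cos(y);s=np.sin(y)
def q(X): return ((pj(W,X)-[255,205]+.5)*k).round().astype(int)
for z,col in ((.148,(255,255,255)),(.1535,(0,255,255)),(.142,(255,255,0))):
    p=np.array([q([.5625+c*a*.032-s*b*.022,-.229+s*a*.032+c*b*.022,z]) for a,b in [(1,1),(1,-1),(-1,-1),(-1,1)]]); cv2.polylines(im,[p],True,col,1)
p=np.array([q([.5631+c*a*.0397-s*b*.0329,-.226+s*a*.0397+c*b*.0329,.078]) for a,b in [(1,1),(1,-1),(-1,-1),(-1,1)]]); cv2.polylines(im,[p],True,(255,0,255),1)
cv2.imwrite("pics/ov2.png",im[:600])
```

```text
(no output)
```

View pics/ov2.png

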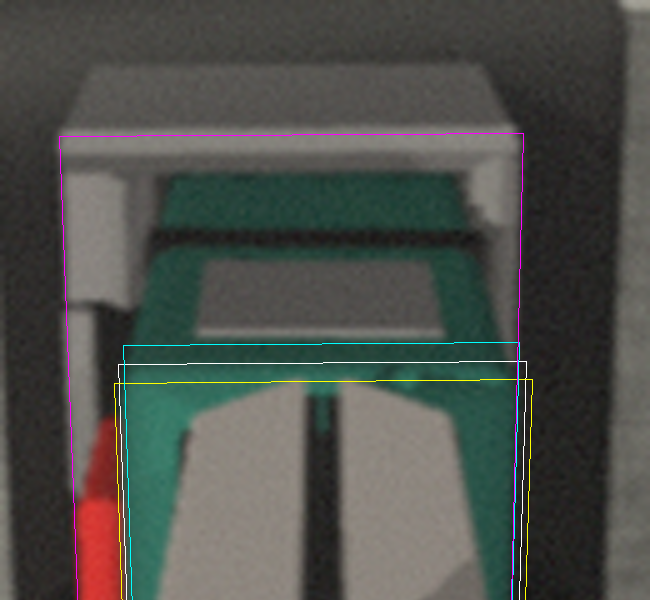

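>>> {"op": "move_arm", "data": {
  "moves": [
    {"tx":0,"ty":0,"tz":1,"twist":0}
  ]
}}

```text
time_s: 22.1
ee_pos: [0.5894, -0.2292, 0.143]
tool_rot: [3.121, 0.002, 0.042]
ft_force: [-1.3, -0.2, 1.4]
finger_gap: 0.0004
```

>>> {"op": "move_arm", "data": {
  "moves": [
    {"tx":0,"ty":0,"tz":1,"twist":0}
  ]
}}

```text
time_s: 22.2
ee_pos: [0.5895, -0.2292, 0.1419]
tool_rot: [3.121, 0.002, 0.043]
ft_force: [0.1, -0.2, 0.7]
finger_gap: 0.0003
```

>>> {"op": "move_arm", "data": {
  "moves": [
    {"tx":0,"ty":0,"tz":1,"twist":0}
  ]
}}

```text
time_s: 22.3
ee_pos: [0.5895, -0.2292, 0.1408]
tool_rot: [3.121, 0.002, 0.043]
ft_force: [-0.1, 0.6, -1.1]
finger_gap: 0.0005
```

>>> {"op": "move_arm", "data": {
  "moves": [
    {"tx":0,"ty":0,"tz":1,"twist":0}
  ]
}}

```text
time_s: 22.4
ee_pos: [0.5895, -0.2293, 0.1398]
tool_rot: [3.121, 0.002, 0.043]
ft_force: [0.3, -0.9, 0.1]
finger_gap: 0.0003
```

>>> {"op": "move_arm", "data": {
  "moves": [
    {"tx":0,"ty":0,"tz":1,"twist":0}
  ]
}}

```text
time_s: 22.5
ee_pos: [0.5895, -0.2293, 0.1386]
tool_rot: [3.121, 0.002, 0.043]
ft_force: [0.4, 0.0, -0.5]
finger_gap: 0.0003
```

>>> {"op": "move_arm", "data": {
  "moves": [
    {"tx":0,"ty":0,"tz":1,"twist":0}
  ]
}}

```text
time_s: 22.6
ee_pos: [0.5894, -0.2293, 0.1375]
tool_rot: [3.121, 0.002, 0.043]
ft_force: [0.0, 0.1, -0.8]
finger_gap: 0.0007
```

>>> {"op": "move_arm", "data": {
  "moves": [
    {"tx":0,"ty":0,"tz":1,"twist":0}
  ]
}}

```text
time_s: 22.7
ee_pos: [0.5894, -0.2293, 0.1364]
tool_rot: [3.121, 0.002, 0.043]
ft_force: [-0.4, -1.1, -1.0]
finger_gap: 0.0003
```

```bash
python3 look.py w_t3|head -1
python3 - <<'E'
from rig import eyes
import cv2,numpy as np
f=eyes.grab_frame("scene"); a=cv2.resize(f["color"][120:200,140:240,::-1],None,fx=7,fy=7,interpolation=cv2.INTER_CUBIC); cv2.imwrite("pics/scene12.png",a)
W=cv2.imread("pics/w_t3.png"); cv2.imwrite("pics/c_t3.png",cv2.resize(W[205:345,255:385],None,fx=4,fy=4,interpolation=cv2.INTER_CUBIC))
E
```

```text
{'time_s': np.float64(22.7), 'joint_positions': array([-0.4684,  0.3863,  1.4601, -0.02  ,  1.2869,  1.0653]), 'ee_pos': array([ 0.5894, -0.2293,  0.1364]), 'tool_rot': array([3.1208e+00, 2.1000e-03, 4.2500e-02]), 'ft_force': array([-0.3809, -1.135 , -0.9678]), 'finger_gap': np.float64(0.0003)}
```

View pics/scene12.png

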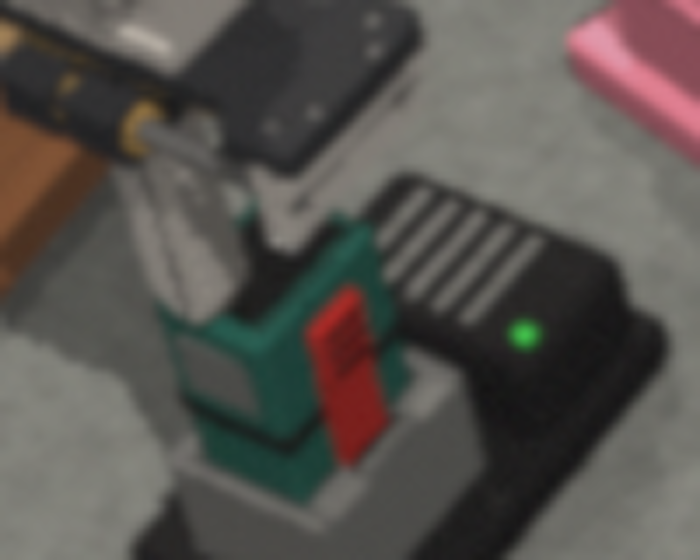

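View pics/c_t3.png

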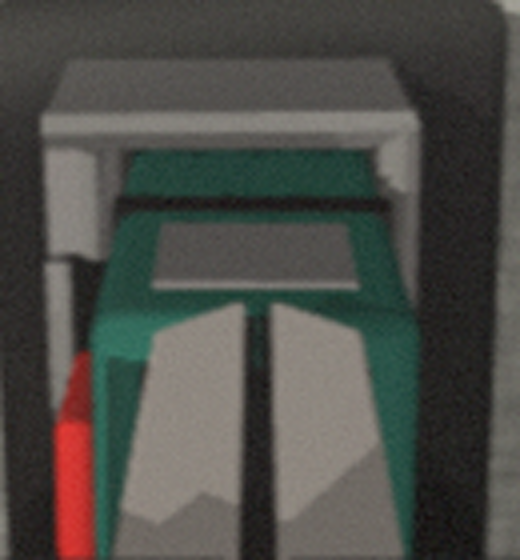

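>>> {"op": "move_arm", "data": {
  "moves": [
    {"tx":0,"ty":0,"tz":-5,"twist":0},
    {"tx":0,"ty":0,"tz":-5,"twist":0},
    {"tx":-7,"ty":0,"tz":-3,"twist":0},
    {"tx":-7,"ty":0,"tz":0,"twist":0},
    {"tx":-6,"ty":0,"tz":0,"twist":0},
    {"tx":-5,"ty":0,"tz":0,"twist":0},
    {"tx":0,"ty":0,"tz":0,"twist":0}
  ]
}}

```text
time_s: 23.5
ee_pos: [0.5618, -0.2302, 0.1513]
tool_rot: [3.12, 0.002, 0.042]
ft_force: [0.1, -0.8, 0.8]
finger_gap: 0.0004
```

>>> {"op": "move_arm", "data": {
  "moves": [
    {"tx":0,"ty":0,"tz":3,"twist":0},
    {"tx":0,"ty":0,"tz":3,"twist":0},
    {"tx":0,"ty":0,"tz":3,"twist":0}
  ]
}}

```text
time_s: 23.8
ee_pos: [0.5619, -0.2306, 0.142]
tool_rot: [3.12, 0.001, 0.042]
ft_force: [-1.2, -0.5, -0.7]
finger_gap: 0.0005
```

>>> {"op": "move_arm", "data": {
  "moves": [
    {"tx":0,"ty":0,"tz":1,"twist":0},
    {"tx":0,"ty":0,"tz":1,"twist":0}
  ]
}}

```text
time_s: 24.0
ee_pos: [0.5618, -0.2304, 0.1389]
tool_rot: [3.121, 0.002, 0.042]
ft_force: [-0.3, 0.1, -0.4]
finger_gap: 0.0007
```

>>> {"op": "move_arm", "data": {
  "moves": [
    {"tx":0,"ty":0,"tz":1,"twist":0},
    {"tx":0,"ty":0,"tz":1,"twist":0}
  ]
}}

```text
time_s: 24.2
ee_pos: [0.562, -0.2304, 0.1364]
tool_rot: [3.121, 0.002, 0.042]
ft_force: [-0.0, 1.0, -0.7]
finger_gap: 0.0004
```

>>> {"op": "move_arm", "data": {
  "moves": [
    {"tx":0,"ty":0,"tz":1,"twist":0}
  ]
}}

```text
time_s: 24.3
ee_pos: [0.5621, -0.2304, 0.1353]
tool_rot: [3.121, 0.002, 0.042]
ft_force: [0.5, 0.5, -0.6]
finger_gap: 0.0007
```

>>> {"op": "move_arm", "data": {
  "moves": [
    {"tx":0,"ty":0,"tz":1,"twist":0}
  ]
}}

```text
time_s: 24.4
ee_pos: [0.5621, -0.2304, 0.1343]
tool_rot: [3.121, 0.002, 0.043]
ft_force: [0.2, 0.4, 0.2]
finger_gap: 0.0
```

>>> {"op": "move_arm", "data": {
  "moves": [
    {"tx":0,"ty":0,"tz":1,"twist":0}
  ]
}}

```text
time_s: 24.5
ee_pos: [0.5622, -0.2305, 0.1332]
tool_rot: [3.121, 0.002, 0.043]
ft_force: [0.6, -0.4, -0.4]
finger_gap: 0.0004
```

>>> {"op": "move_arm", "data": {
  "moves": [
    {"tx":0,"ty":0,"tz":1,"twist":0}
  ]
}}

```text
time_s: 24.6
ee_pos: [0.5622, -0.2305, 0.1322]
tool_rot: [3.121, 0.002, 0.043]
ft_force: [0.1, 1.1, 0.3]
finger_gap: 0.0005
```

```bash
python3 look.py w_t4|head -1
python3 - <<'E'
from rig import eyes
import cv2,numpy as np
f=eyes.grab_frame("scene"); a=cv2.resize(f["color"][120:200,140:240,::-1],None,fx=7,fy=7,interpolation=cv2.INTER_CUBIC); cv2.imwrite("pics/scene13.png",a)
from h import *
print(((pj(f,[.5622,-.2305,.1322])-[140,120]+.5)*7).round())
W=cv2.imread("pics/w_t4.png"); cv2.imwrite("pics/c_t4.png",cv2.resize(W[175:345,225:415],None,fx=4,fy=3.5 if 0 else 4,interpolation=cv2.INTER_CUBIC)[:600])
E
```

```text
{'time_s': np.float64(24.6), 'joint_positions': array([-0.4907,  0.3528,  1.5243, -0.02  ,  1.2557,  1.0436]), 'ee_pos': array([ 0.5622, -0.2305,  0.1322]), 'tool_rot': array([3.1208e+00, 2.1000e-03, 4.2500e-02]), 'ft_force': array([0.1396, 1.096 , 0.2906]), 'finger_gap': np.float64(0.0005)}
[273. 296.]
```

View pics/scene13.png

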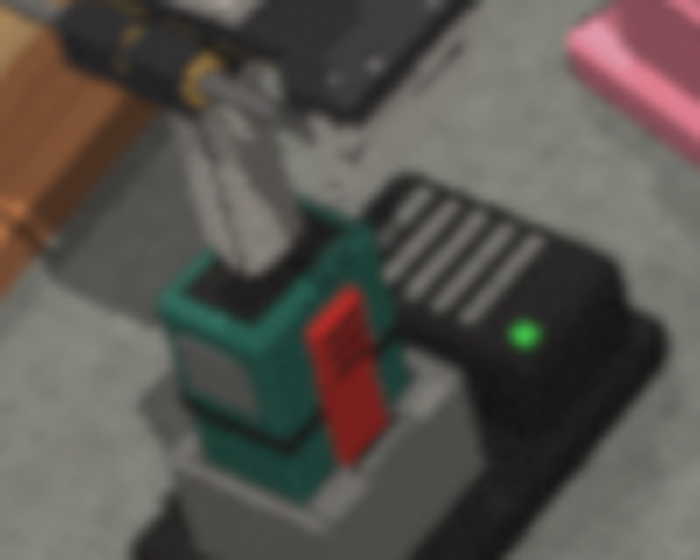

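View pics/c_t4.png

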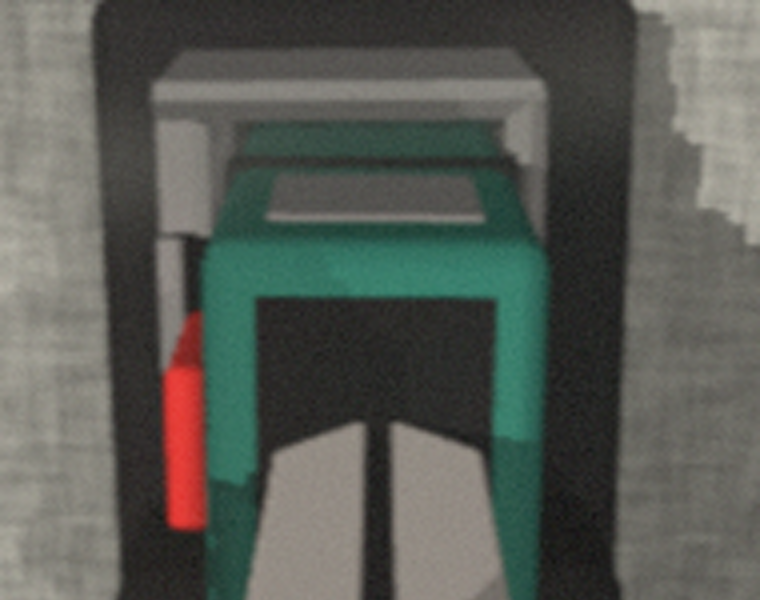

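>>> {"op": "move_arm", "data": {
  "moves": [
    {"tx":0,"ty":0,"tz":1,"twist":0}
  ]
}}

```text
time_s: 24.8
ee_pos: [0.5622, -0.2306, 0.1312]
tool_rot: [3.121, 0.002, 0.042]
ft_force: [-0.6, -0.3, -1.1]
finger_gap: 0.0004
```

>>> {"op": "move_arm", "data": {
  "moves": [
    {"tx":0,"ty":0,"tz":1,"twist":0}
  ]
}}

```text
time_s: 24.9
ee_pos: [0.5622, -0.2306, 0.1302]
tool_rot: [3.121, 0.002, 0.043]
ft_force: [-0.1, -0.4, -0.5]
finger_gap: 0.0006
```

>>> {"op": "move_arm", "data": {
  "moves": [
    {"tx":0,"ty":0,"tz":1,"twist":0}
  ]
}}

```text
time_s: 25.0
ee_pos: [0.5622, -0.2306, 0.1291]
tool_rot: [3.121, 0.002, 0.043]
ft_force: [0.3, 1.6, -0.2]
finger_gap: 0.0007
```

>>> {"op": "move_arm", "data": {
  "moves": [
    {"tx":0,"ty":0,"tz":1,"twist":0}
  ]
}}

```text
time_s: 25.1
ee_pos: [0.5625, -0.231, 0.1285]
tool_rot: [3.12, 0.001, 0.043]
ft_force: [-0.5, -0.1, 3.2]
finger_gap: 0.0002
```

>>> {"op": "move_arm", "data": {
  "moves": [
    {"tx":0,"ty":0,"tz":1,"twist":0}
  ]
}}

```text
time_s: 25.2
ee_pos: [0.5627, -0.2314, 0.1281]
tool_rot: [3.119, 0.0, 0.043]
ft_force: [-1.0, 0.6, 4.6]
finger_gap: 0.0
```

>>> {"op": "move_arm", "data": {
  "moves": [
    {"tx":0,"ty":0,"tz":1,"twist":0}
  ]
}}

```text
time_s: 25.3
ee_pos: [0.5629, -0.2317, 0.1276]
tool_rot: [3.118, -0.0, 0.043]
ft_force: [-0.4, -0.4, 3.8]
finger_gap: 0.0006
```

>>> {"op": "move_arm", "data": {
  "moves": [
    {"tx":0,"ty":0,"tz":1,"twist":0}
  ]
}}

```text
time_s: 25.4
ee_pos: [0.5629, -0.2317, 0.127]
tool_rot: [3.118, -0.0, 0.043]
ft_force: [-1.6, 0.0, 5.8]
finger_gap: 0.0006
```

>>> {"op": "move_arm", "data": {
  "moves": [
    {"tx":0,"ty":0,"tz":1,"twist":0}
  ]
}}

```text
time_s: 25.5
ee_pos: [0.5628, -0.2318, 0.1268]
tool_rot: [3.118, -0.001, 0.043]
ft_force: [-2.8, 0.3, 8.3]
finger_gap: 0.0008
```

>>> {"op": "move_arm", "data": {
  "moves": [
    {"tx":0,"ty":0,"tz":1,"twist":0}
  ]
}}

```text
time_s: 25.6
ee_pos: [0.5629, -0.2319, 0.1268]
tool_rot: [3.117, -0.001, 0.043]
ft_force: [-2.5, 0.2, 8.1]
finger_gap: 0.0007
```

>>> {"op": "move_arm", "data": {
  "moves": [
    {"tx":0,"ty":0,"tz":1,"twist":0}
  ]
}}

```text
time_s: 25.7
ee_pos: [0.563, -0.232, 0.1269]
tool_rot: [3.117, -0.002, 0.043]
ft_force: [-1.0, 0.5, 7.4]
finger_gap: 0.0007
```

>>> {"op": "move_arm", "data": {
  "moves": [
    {"tx":0,"ty":0,"tz":-3,"twist":0},
    {"tx":0,"ty":0,"tz":-6,"twist":0},
    {"tx":0,"ty":0,"tz":-10,"twist":0},
    {"tx":0,"ty":0,"tz":-14,"twist":0},
    {"tx":0,"ty":0,"tz":-14,"twist":0},
    {"tx":0,"ty":0,"tz":-14,"twist":0},
    {"tx":0,"ty":0,"tz":-14,"twist":0},
    {"tx":0,"ty":0,"tz":-10,"twist":0},
    {"tx":0,"ty":0,"tz":-5,"twist":0},
    {"tx":0,"ty":0,"tz":0,"twist":0},
    {"tx":0,"ty":0,"tz":0,"twist":0}
  ]
}}

```text
time_s: 26.8
ee_pos: [0.5625, -0.2284, 0.2205]
tool_rot: [3.12, 0.0, 0.043]
ft_force: [-0.4, -0.2, -0.5]
finger_gap: 0.0004
```

```bash
python3 look.py w_end|head -1
python3 - <<'E'
from rig import eyes
import cv2
f=eyes.grab_frame("scene"); a=cv2.resize(f["color"][90:300,100:400,::-1],None,fx=2.6,fy=2.6,interpolation=cv2.INTER_CUBIC); cv2.imwrite("pics/scene_end.png",a)
E
```

```text
{'time_s': np.float64(26.8), 'joint_positions': array([-0.4877,  0.3025,  1.3788, -0.0187,  1.4495,  1.0425]), 'ee_pos': array([ 0.5625, -0.2284,  0.2205]), 'tool_rot': array([3.12  , 0.    , 0.0428]), 'ft_force': array([-0.4114, -0.2317, -0.4535]), 'finger_gap': np.float64(0.0004)}
```

View pics/w_end.png

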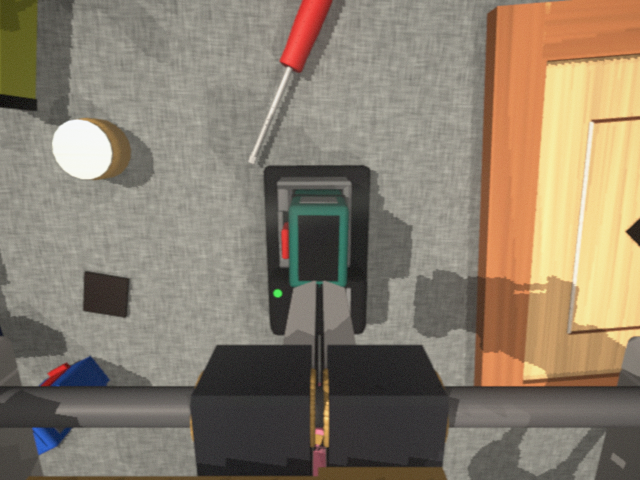

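View pics/scene_end.png

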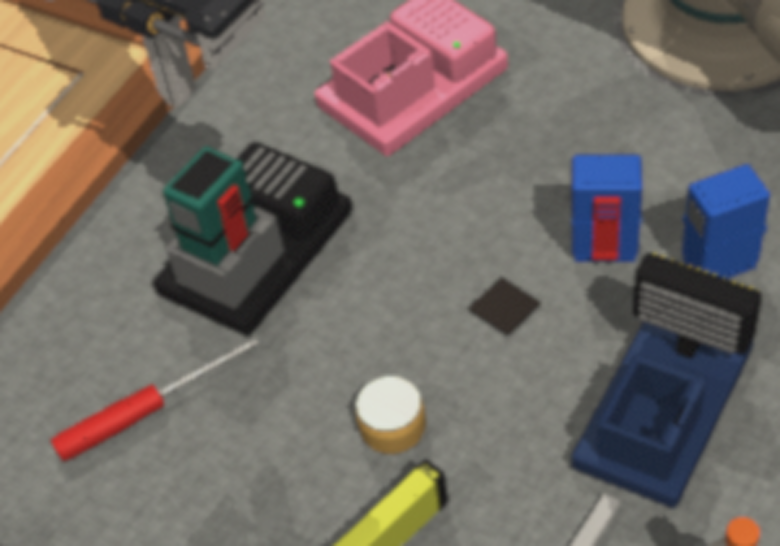

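The pack stands in the dock with its tab out, at (205,205) in the scene crop. The gripper is clear of it, and the bystanders in view are where they were. I'm handing in.

Run:
```python
from rig import order
print(order.job_done())
```

```text
the job is handed in; nothing more can be done
None
```

I took the green pack out of the lamp and seated it in the black charger dock, and it looks latched. The job was handed in at about 27 s; the hand-in gives no verdict.

**What I did:** I gripped the pack across the tab and the opposite face. The gap closed to 44 mm, which means the tab was fully pressed. It lifted out with only its own weight on the wrist, about 3–4 N. I lowered it into the dock, felt the plate and then a hard stop at about 12.5 N, and opened the fingers while still pressing lightly.

**Last checks:**
- **Latch:** I pressed on the pack's top with the shut fingers. It gave about 1.8 mm against the plate and then stopped hard at about 8 N. That fits a latched pack; an unlatched one would have sunk about 6 mm.
- **Pictures:** the final ones show the tab out, the pack upright and the gripper clear. The bystanders in view had not moved; not all of them were in those last pictures.

**What disagreed:**
- **Height from pictures:** single-view fits put the pack's centre anywhere from 83 to 94 mm above the table, and one was unusable, so I relied on the press test.
- **Finger contact:** the shut fingers met the pack's top with the TCP reading about 0.129 m, roughly 19 mm lower than I expected from where the pack seated. I don't know why.
- **Tool tilt:** the tool drifted by about 0.03 rad during the fast moves, but the pack still went in freely.

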